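# Rebuild the fryer-oil filter and screw it down

### The job

Rebuild the fryer-oil filter: stack all the blue plates that are on the bench on the press's grid between the guide rods, plate first, with one cream pad between each two plates and a plate on top, leaving any spare pad aside. Then swing the yoke fully across, take the screwdriver from its stand and drive the clamp screw down until the foot bears on the top plate with its spring about half squeezed, gently, for a spring squeezed solid crushes the pads. Put the screwdriver back upright in its stand; turn the screw only with it, and leave the rest of the bench undisturbed.

Things in the scene. Friction and masses are not known exactly. Their poses are not given: they have to be found in the camera images.
- press: Fryer-oil plate filter on the bench: steel base 130 (x) x 270 (y) mm, 12 mm thick; origin under its centre, on the bench, z up. Pivot post at y = +105 mm, fork post at y = -105 mm, each with a 31 mm cap, top 132 mm above the bench.
- grid (a point): Centre of the top of the press's dark grid block, 60 mm (x) x 130 mm (y), 30 mm above the bench; plates and pads are stacked here, their 130 mm length along this y axis. Six round-topped guide rods, 8 mm thick, tops 82 mm above the bench, stand 2 mm clear of the stack: at x +-36, y +-48 mm and x 0, y +-71 mm. The middles of the long sides are free for fingers.
- yoke (a joint): Swing yoke, a level steel bar 26 mm wide and 16 mm deep (104 to 120 mm above the bench) that swings about the upright pivot post and stays where it is left (stiff, about 0.5 N m). 0 = fully open, sticking out to the press's +x side; grows as it swings clockwise seen from above; 1.75 rad = fully across the stack, fork round the far post (stop).
- yoke_grip (a point): Middle of the red sleeve on the yoke, 165 mm from the pivot axis, 112 mm above the bench: the place to push, straddle or pinch the bar. Its y axis points along the bar towards the pivot post. The screw stands 60 mm nearer the pivot.
- screw (a joint): Clamp screw carried upright in the yoke, 105 mm from the pivot axis, so over the centre of the stack when the yoke is across. rad; grows clockwise seen from above, which drives it down 16 mm per turn (2.546 mm per rad); starts at 0 to 0.8, limit 13.9. It takes about 0.1 N m to turn and stays where it is left.
- slot (a point): Centre of the mouth of the slot in the screw's brass head (36 mm across): the slot is 26 mm long (along this point's x axis), 8 mm wide, 7 mm deep, closed at its ends. The mouth is 173 mm above the bench with the screw at 0 and sinks with the screw.
- screw_head: The brass slotted head of the clamp screw, 36 mm across, 16 mm high; origin at its underside, z up, x along the slot. To be turned only with the screwdriver.
- foot: White pressure foot under the screw, a disc 40 mm across and 8 mm thick; origin at the centre of its underside, z up. With the screw at 0 and the spring free its underside is 79 mm above the bench; it sinks with the screw.
- spring (a joint): Squeeze of the brass coil spring between screw and foot, m: 0 = free, 0.012 = squeezed solid. Force on the stack = 1.6 N + 0.8 N per mm of squeeze; beyond solid the force shoots up and crushes the pads.
- driver: Orange-handled slotted screwdriver standing upright, bit down, in its stand; origin at the bit's tip, z up along the tool. Bit 20 mm wide (along its x axis) and 3.5 mm thick (along y; 2.2 mm over the last 3 mm); shank 12 mm thick; collar 40 mm across from 50 to 55 mm above the tip; handle from 55 to 133 mm above the tip, 26 mm across its flat sides (along y) and 32 mm along x. About 0.16 kg.
- stand: Small steel bench stand for the screwdriver, 90 x 70 mm, top 58 mm above the bench; origin under its centre, on the bench. A 30 x 30 mm opening in the middle of the top; the driver's collar rests on the top, so the hanging tip is 8 mm above the bench.
- stand_hole (a point): Centre of the opening in the stand's top, 58 mm above the bench.
- plate0: Blue ribbed filter plate, 130 x 60 x 10 mm, about 0.1 kg, long side along its x axis; origin at the centre of its underside. Two or three such plates are there from start to start (an absent one gives None).
- plate1: Blue ribbed filter plate, 130 x 60 x 10 mm, about 0.1 kg, long side along its x axis; origin at the centre of its underside. Two or three such plates are there from start to start (an absent one gives None).
- plate2: Blue ribbed filter plate, 130 x 60 x 10 mm, about 0.1 kg, long side along its x axis; origin at the centre of its underside. Two or three such plates are there from start to start (an absent one gives None).
- pad0: Cream filter pad, a stiff sheet 130 x 60 x 6 mm, about 0.03 kg, long side along its x axis; origin at the centre of its underside.
- pad1: Cream filter pad, a stiff sheet 130 x 60 x 6 mm, about 0.03 kg, long side along its x axis; origin at the centre of its underside.
- shaker: Small glass shaker, 42 mm across, 72 mm high, standing (bystander); origin at its underside.
- spatula: Wooden spatula lying on the bench, about 275 mm long, 8 mm thick (bystander).
- squeeze: Yellow squeeze bottle, 56 mm across, 170 mm high, standing (bystander); origin at its underside.
- bowl: Steel bowl, 110 mm across, 45 mm high (bystander); origin at its underside.
- mug: White cup, 80 mm across, 90 mm high (bystander); origin at its underside.
- ladle: Dark-handled serving spoon, 240 mm long, lying on the bench (bystander).
Things that resemble listed ones, but are neither listed nor needed, are in the scene too. What is shaped like the plate0 but green or turquoise is not meant.

How it is judged (in metres and radians):
On the way, in this order (a step that is already met when the one before it is completed fails the run):
1. all plates present are stacked on the grid, a pad between each two (x of plate0 in the frame of press between -0.007 and 0.007 m and y of plate0 in the frame of press between -0.007 and 0.007 m and angle between the x axis of each of plate0, plate1, plate2 and the y axis of press, either way round below 0.09 rad and linear speed of each of plate0, plate1, plate2 below 0.03 m/s and (z of plate0 in the frame of press between 0.027 and 0.0325 m or (z of pad0 in the frame of plate0 between -0.0078 and -0.0042 m and horizontal distance between pad0 and plate0 below 0.009 m) or (z of pad1 in the frame of plate0 between -0.0078 and -0.0042 m and horizontal distance between pad1 and plate0 below 0.009 m)) and x of plate1 in the frame of press between -0.007 and 0.007 m and y of plate1 in the frame of press between -0.007 and 0.007 m and (z of plate1 in the frame of press between 0.027 and 0.0325 m or (z of pad0 in the frame of plate1 between -0.0078 and -0.0042 m and horizontal distance between pad0 and plate1 below 0.009 m) or (z of pad1 in the frame of plate1 between -0.0078 and -0.0042 m and horizontal distance between pad1 and plate1 below 0.009 m)) and x of plate2 in the frame of press between -0.007 and 0.007 m and y of plate2 in the frame of press between -0.007 and 0.007 m and (z of plate2 in the frame of press between 0.027 and 0.0325 m or (z of pad0 in the frame of plate2 between -0.0078 and -0.0042 m and horizontal distance between pad0 and plate2 below 0.009 m) or (z of pad1 in the frame of plate2 between -0.0078 and -0.0042 m and horizontal distance between pad1 and plate2 below 0.009 m)) and (z of plate0 in the frame of press between 0.027 and 0.0325 m or z of plate1 in the frame of press between 0.027 and 0.0325 m or z of plate2 in the frame of press between 0.027 and 0.0325 m) and (horizontal distance between pad0 and press above 0.09 m or (z of plate0 in the frame of pad0 between -0.0118 and -0.0082 m and horizontal distance between plate0 and pad0 below 0.009 m) or (z of plate1 in the frame of pad0 between -0.0118 and -0.0082 m and horizontal distance between plate1 and pad0 below 0.009 m) or (z of plate2 in the frame of pad0 between -0.0118 and -0.0082 m and horizontal distance between plate2 and pad0 below 0.009 m)) and (horizontal distance between pad1 and press above 0.09 m or (z of plate0 in the frame of pad1 between -0.0118 and -0.0082 m and horizontal distance between plate0 and pad1 below 0.009 m) or (z of plate1 in the frame of pad1 between -0.0118 and -0.0082 m and horizontal distance between plate1 and pad1 below 0.009 m) or (z of plate2 in the frame of pad1 between -0.0118 and -0.0082 m and horizontal distance between plate2 and pad1 below 0.009 m))), for 0.2 s.
2. the yoke is swung fully across the stack (all of step 1 and value of joint yoke above 1.69 rad), for 0.2 s.
3. with the screwdriver's bit in the slot, the foot is driven onto the top plate (value of joint yoke above 1.69 rad and (contact force between foot and plate0 above 1 N or contact force between foot and plate1 above 1 N or contact force between foot and plate2 above 1 N) and value of joint spring above 0.003 m and distance between driver and slot below 0.012 m), for 0.1 s.
4. the screwdriver is back in its stand (horizontal distance between driver and stand_hole below 0.012 m and angle between driver's own z axis and vertical below 0.1 rad and z of driver in the frame of stand between 0.004 and 0.012 m and linear speed of driver below 0.03 m/s), for 0.2 s.
At the end, for the whole second after the job is handed in: Plates within 7 mm and 0.09 rad of the grid's centre line: one on the grid, each other directly on a pad that lies on a plate; spare pad over 90 mm away. Yoke past 1.69 rad; foot on a plate, spring squeezed 3 to 9.5 mm. Driver upright in its stand (12 mm, 0.1 rad). All at rest (all of step 2 and all of step 4 and (contact force between foot and plate0 above 1 N or contact force between foot and plate1 above 1 N or contact force between foot and plate2 above 1 N) and value of joint spring between 0.003 and 0.0095 m); the robot touches nothing.
It fails at once if the filter stack is crushed: the pressure foot pushed with more than 22 N (contact force between foot and anything else above 22 N).
It fails at once if the screw is turned or pushed with the fingers instead of the screwdriver (contact force between screw_head and the fingers above 1 N).
It fails at once if a bystander (shaker, spatula, squeeze bottle, bowl, cup, ladle) is shifted by more than 5 cm (distance of any of shaker, spatula, squeeze, bowl, mug, ladle from where it was at the start of the episode above 0.05 m).
It fails at once if the shaker, squeeze bottle, bowl or cup is tipped over (angle between any of shaker, squeeze, bowl, mug's own z axis and vertical above 0.5 rad).
Of plate0, plate1, plate2 only 2 to 3 are there at a start; the rules pass over those that are not, and their reading is None.
At some moment in a run one of plate0, plate1, plate2, pad0, pad1 may be knocked a few centimetres aside while the robot is not near it.
It also fails if it takes over 210 s, if anything falls off the work surface, if the arm or the gripper's body presses on something with over 40 N, if the wrist force passes 120 N, or if a joint passes its speed limit or range.

### The arm

A 6-joint arm with a two-finger parallel gripper is mounted at the origin on the work surface. World frame = base frame: x ahead of the robot, y to its left, z up, the work surface at z = 0. Lengths are in mm, angles in rad, forces in N, time in s.
With the tool pointing down it reaches from about 300 to 1000 mm from the base axis. Payload 5.1 kg.
Tool frame: the origin (TCP) lies at the very end of the fingers, on their centre line; the grasp point (between the pads) lies 19 mm behind it (bot.tcp_to_grasp is the distance from the TCP to the grasp point, in mm); y points along the fingers, z is the direction in which the jaws open and shut, and the axes are right-handed (so a half turn about y gives the same grasp; the last joint's range is limited). The gripper opens to 95 mm and grips with 3 to 60 N. Pads are 20 mm wide; open, the fingers measure 119 mm over their backs; the gripper's body (75 mm by 180 mm) begins 59 mm behind the grasp point.
Start: joints at [-1.316, 0.124, 1.65, -0, 1.367, -0.083], TCP at [215.385, -613.265, 214.656] pointing down, gripper open.
Joint ranges: [-2.61, 2.61], [-1.02, 2.33], [0.03, 2.71], [-1.35, 4.49], [0.32, 2.68], [-2.91, 2.91]. Speed limits (rad/s): [2.57, 2.57, 3.14, 3.14, 3.14, 3.14].

### API

Orientations are given as a unit quaternion [x, y, z, w].
In Python, from workcell import bot gives the robot as it stands. The module is installed in compiled form; this text tells all that it offers.
- The arm moves only by the tool step_arm, never from a script. Its argument "plan" is a list of rows, each a list of 2 entries, a list of its own where there are three numbers: the shift along the tool's x, y, z scaled (see below), then the turn, a rotation vector about the tool's x, y, z scaled (see below). In form: [[[tx, ty, tz], [rx, ry, rz]], ...]. A call has 1 to 8 rows; each row shifts and turns the pose as measured when the row begins, along the tool's axes as they then stand; what a row does not reach is not made up. The controller multiplies each number of a shift by 0.08 m and each number of a turn by 360 degrees. A row lasts 1/8 s, in which the tool goes at most 62.5 mm and 10.7 degrees, less where a joint would pass 70% of its speed; a pose out of reach is approached as far as the arm can. A call with a number of a shift or a turn outside -1 to 1 is refused whole. A call with a gripper value outside its range is refused whole. "gripper" is the opening, from -1 (shut) to 1 (fully open), set as the call begins (left out, the last holds). The fingers move at their own pace and stop on an object; the grip force is fixed at half the most. Time passes only in rows, so rows that do not move let the fingers close. It gives the time, the measured TCP pose, the force and the opening at its end, in the units of the state.
- bot.observe(): the state, without advancing time (a new reading comes with each control period).
- bot.get_image(name): name is "side" or "top" or "wrist"; returns the picture (384x512x3 uint8, blue, green, red); there is no depth.
- bot.get_calibration(name): a dict with "fx", "fy", "cx", "cy" (pixels), "eye" and "rotation" of the camera in the world; the wrist camera has in their place "tool_from_camera" (4x4, takes a point from camera to tool coordinates, whose origin is the TCP and whose axes are the tool frame's). Camera axes: x right, y down, z forward; pixel columns grow to the right and rows downward; lengths in mm; the calibration is good to about 2 mm. The wrist camera is an equidistant fisheye: a pixel r from the principal point sees the ray r / f radians off the axis. A picture is of the moment at which its call begins: read the wrist's pose just before it. get_calibration takes no time and is no camera call.
- bot.sign_off(): hands the job in, once; it reports no verdict.
The state is a dict: "t": time; "qpos": joint angles; "qd": joint speeds; "effort": joint torques, N m; "tcp_pos": TCP position; "eef_rot": TCP orientation; "wrist_force": force on the tool from outside, world axes, zero at the start; "moment": the same for the moment, N m; "gripper_width": finger opening in mm.
Only numpy, scipy, OpenCV 4.12 (cv2) and the standard library are available. Lean on these libraries where they do the work, as an engineer would, in place of code of your own. Each camera call takes 0.05 s, during which the arm holds its last target. There are 200 camera calls.

## Working session

There is one attempt and no reset: what is moved stays moved. The work goes in short steps, Python scripts to look and compute and a tool call to move; the robot and the scene stay as the last step left them, time stands still between calls to the robot, and variables do not carry over. Pictures are saved under pics/ and viewed, about 12 in all and at most 16, crops included, and the job is handed in when it is done.

Besides the shell and the picture viewer there is one more tool, called after "Request:" by a JSON object that holds its "api" and its "payload". step_arm: Moves the arm, as the interface text tells. Its arguments: {"type":"object","properties":{"plan":{"type":"array"},"gripper":{"type":"number"}},"required":["plan"]}

```bash
mkdir -p pics
python3 - <<'E'
from workcell import bot
import cv2,numpy as np
print(bot.observe())
for n in ("top","side","wrist"):
    print(n,bot.get_calibration(n))
a=bot.get_image("top");b=bot.get_image("side")
cv2.imwrite("pics/t0r.png",a);cv2.imwrite("pics/s0r.png",b)
cv2.imwrite("pics/t0.png",cv2.resize(a,(800,600),interpolation=cv2.INTER_CUBIC))
cv2.imwrite("pics/s0.png",cv2.resize(b,(800,600),interpolation=cv2.INTER_CUBIC))
E
```

```text
{'t': 0.0, 'qpos': array([-1.31561234e+00,  1.24467973e-01,  1.65163753e+00, -1.93390464e-05,
        1.36746993e+00, -8.25910833e-02]), 'qd': array([ 0.00039237, -0.00018871, -0.00016589,  0.00123535, -0.00134212,
        0.00102745]), 'effort': array([-1.87736296e-03, -4.17605424e+01, -3.59932923e+01,  7.74839753e-02,
        4.92129091e-02, -1.62327615e-04]), 'tcp_pos': array([ 215.21835435, -612.67861378,  213.43262089]), 'eef_rot': array([-0.11892302,  0.69774358, -0.69634791,  0.11878884]), 'wrist_force': array([0.65299313, 0.03176062, 0.04609866]), 'moment': array([-0.01139913,  0.00235357, -0.03901799]), 'gripper_width': 95.39981828329577}
top {'fx': 429.84719584354065, 'fy': 429.84719584354065, 'cx': 257.70940247567233, 'cy': 189.23890043493054, 'eye': array([ 296.47825045,  -29.95386136, 1299.04105484]), 'rotation': array([ 0.70760707, -0.69948972,  0.06258834, -0.07803243])}
side {'fx': 437.45150753628417, 'fy': 437.45150753628417, 'cx': 250.21790627860787, 'cy': 197.12375334017253, 'eye': array([ 439.74049054,  846.72099163, 1140.79183803]), 'rotation': array([-0.05466562,  0.93577198, -0.34817766,  0.01071384])}
wrist {'fx': 297.3186396354542, 'fy': 297.3186396354542, 'cx': 254.6093742649434, 'cy': 190.2893765438738, 'tool_from_camera': array([[ 3.96989033e-04,  9.69379488e-01,  2.45567203e-01,
        -6.87167334e+01],
       [ 3.15286143e-04, -2.45567332e-01,  9.69379485e-01,
        -1.70633877e+02],
       [ 9.99999871e-01, -3.07409088e-04, -4.03119457e-04,
         2.39199242e-01],
       [ 0.00000000e+00,  0.00000000e+00,  0.00000000e+00,
         1.00000000e+00]])}
```

View pics/t0.png

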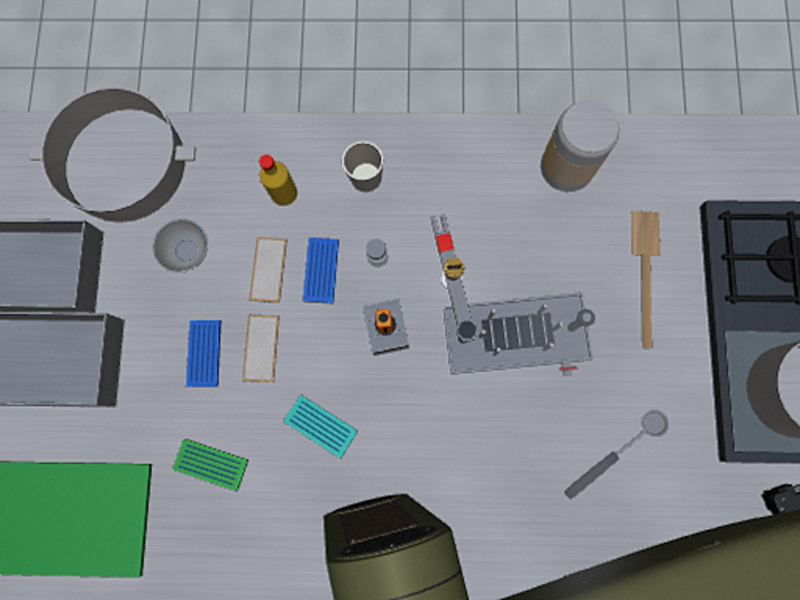

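View pics/s0.png

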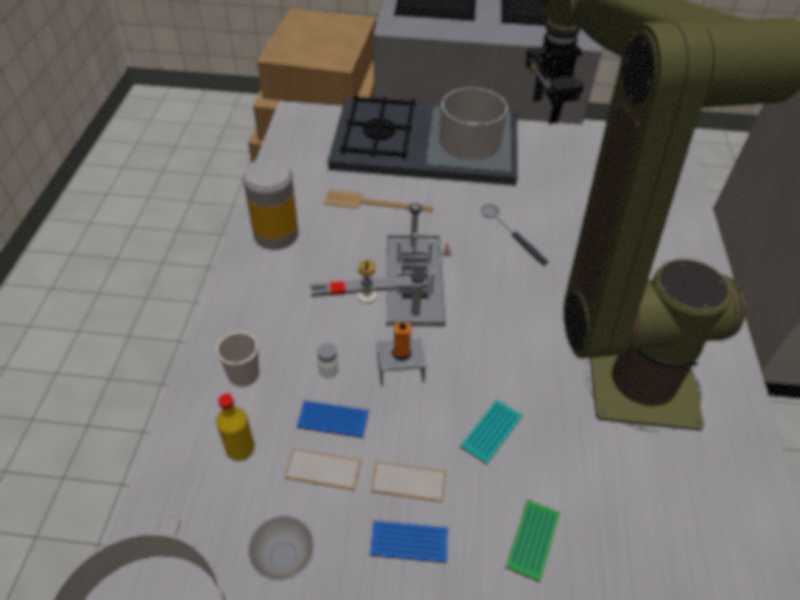

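```bash
cat > h.py <<'E'
from workcell import bot
import cv2,numpy as np
from scipy.spatial.transform import Rotation as R
def cam(n):
    c=bot.get_calibration(n)
    if n=="wrist":
        s=bot.observe(); T=c["tool_from_camera"]; W=R.from_quat(s["eef_rot"]).as_matrix()
        return c,s["tcp_pos"]+W@T[:3,3],W@T[:3,:3]
    return c,np.array(c["eye"]),R.from_quat(c["rotation"]).as_matrix()
def snap(n,f,crop=None,k=1.0):
    """save picture; crop=(u0,v0,u1,v1) raw pixels"""
    C=cam(n); a=bot.get_image(n)
    b=a if crop is None else a[crop[1]:crop[3],crop[0]:crop[2]]
    cv2.imwrite("pics/"+f+".png",cv2.resize(b,None,fx=k,fy=k,interpolation=cv2.INTER_CUBIC)); return a,C
def ray(u,v,n,C):
    c,e,W=C; d=np.array([(u-c["cx"])/c["fx"],(v-c["cy"])/c["fy"]])
    if n=="wrist":
        th=np.hypot(*d); d=np.r_[d*(np.sin(th)/max(th,1e-9)),np.cos(th)]
    else: d=np.r_[d,1]
    return e,W@d
def at(u,v,z,n,C):
    e,d=ray(u,v,n,C); return e+d*(z-e[2])/d[2]
def proj(p,n,C):
    c,e,W=C; q=W.T@(np.asarray(p)-e)
    if n=="wrist":
        r=np.hypot(q[0],q[1]); th=np.arctan2(r,q[2]); m=q[:2]/max(r,1e-9)*th
    else: m=q[:2]/q[2]
    return np.array([c["cx"]+c["fx"]*m[0],c["cy"]+c["fy"]*m[1]])
def rects(a,z,kind,n,C,amin=300):
    h=cv2.cvtColor(a,cv2.COLOR_BGR2HSV)
    m=cv2.inRange(h,(104,140,60),(122,255,255)) if kind=="blue" else cv2.inRange(h,(8,8,120),(32,140,255))
    m=cv2.morphologyEx(m,cv2.MORPH_CLOSE,np.ones((5,5)))
    out=[]
    for c in cv2.findContours(m,cv2.RETR_EXTERNAL,cv2.CHAIN_APPROX_NONE)[0]:
        if cv2.contourArea(c)<amin: continue
        P=np.array([at(u,v,z,n,C)[:2] for u,v in c[:,0]],np.float32)
        (x,y),(w,l),an=cv2.minAreaRect(P); 
        if w>l: w,l,an=l,w,an+90
        out.append((round(x,1),round(y,1),round(w),round(l),round((an)%180,1),c[:,0].mean(0).round()))
    return out   # an = direction of the short side, deg; long side = an+90
def plan(p,yaw=None,rows=None):
    """units to go to p (mm), tool down, jaw axis (z) at world angle yaw deg"""
    s=bot.observe(); W=R.from_quat(s["eef_rot"]).as_matrix()
    t=W.T@(np.array(p)-s["tcp_pos"])/80
    y=np.array([0,0,-1.])
    cur=np.degrees(np.arctan2(W[1,2],W[0,2]))
    if yaw is None: yaw=cur
    d=(yaw-cur+90)%180-90; a=np.radians(cur+d)
    z=np.array([np.cos(a),np.sin(a),0]); G=np.c_[np.cross(y,z),y,z]
    r=R.from_matrix(W.T@G).as_rotvec(degrees=True)/360
    print("t",round(s["t"],2),"tcp",s["tcp_pos"].round(1),"jaw",round(cur,1),"w",round(s["gripper_width"],1),"F",s["wrist_force"].round(1),"j",s["qpos"].round(2))
    print("shift",t.round(3),"mm",(t*80).round(1),"turn",r.round(4))
E
python3 - <<'E'
from h import *
C=cam("top");a=cv2.imread("pics/t0r.png")
k=.64
print("blue",*rects(a,10,"blue","top",C),sep="\n")
print("cream",*rects(a,6,"cream","top",C),sep="\n")
for nm,u,v,z in [("piv",467,329,132),("fork",586,317,132),("drv",383,315,141),("grip",444,243,120),("slot",455,267,173)]:
    print(nm,at(u*k,v*k,z,"top",C).round(1))
for p in [(452,375),(592,359),(583,293),(444,309)]: print("base",at(p[0]*k,p[1]*k,12,"top",C).round(1))
for p in [(363,305),(398,299),(409,349),(375,355)]: print("stand",at(p[0]*k,p[1]*k,58,"top",C).round(1))
plan([500,0,300])
E
```

```text
blue
(440.3, 385.5, 61, 128, 91.3, array([130., 226.]))
(608.4, 164.0, 60, 129, 86.8, array([205., 173.]))
cream
(452.0, 275.7, 62, 132, 88.2, array([166., 223.]))
(609.1, 270.0, 62, 132, 86.3, array([171., 172.]))
(598.3, -475.3, 55, 274, 86.9, array([413., 175.]))
piv [ 473.5 -116.2  132. ]
fork [ 496.9 -324.4  132. ]
drv [495.3  31.  141. ]
grip [632.8 -76.2 120. ]
slot [575.  -93.2 173. ]
base [402.8 -96.1  12. ]
base [ 436.4 -362.9   12. ]
base [ 564.8 -350.8   12. ]
base [530.5 -80.7  12. ]
stand [528.3  73.5  58. ]
stand [540.4   7.7  58. ]
stand [446.1 -14.1  58. ]
stand [434.2  48.8  58. ]
t 0.1 tcp [ 215.2 -612.7  213.5] jaw -70.6 w 95.2 F [-0.5  0.2  0.3] j [-1.32  0.12  1.65  0.    1.37 -0.08]
shift [-5.897 -1.069 -6.049] mm [-471.7  -85.5 -483.9] turn [ 0.0003 -0.     -0.    ]
```

Request:
{"api": "step_arm", "payload": {"plan": [[[-0.6, -0.026, -0.438], [0, 0, 0]], [[-0.6, -0.026, -0.438], [0, 0, 0]], [[-0.6, -0.026, -0.438], [0, 0, 0]], [[-0.6, -0.026, -0.438], [0, 0, 0]], [[-0.6, -0.026, -0.438], [0, 0, 0]], [[-0.6, -0.026, -0.438], [0, 0, 0]], [[-0.6, -0.026, -0.438], [0, 0, 0]], [[-0.6, -0.026, -0.438], [0, 0, 0]]], "gripper": 1}}

```text
t: 1.1
tcp_pos: [489.5, -211.2, 227.1]
eef_rot: [-0.116, 0.7, -0.695, 0.115]
wrist_force: [0.2, -1.1, -0.1]
gripper_width: 95.1
```

Request:
{"api": "step_arm", "payload": {"plan": [[[0, 0, 0], [0, -0.0267, 0]], [[0, 0, 0], [0, -0.0267, 0]], [[0, 0, 0], [0, -0.0267, 0]], [[0, 0, 0], [0, -0.0267, 0]], [[0, 0, 0], [0, -0.0267, 0]], [[0, 0, 0], [0, -0.0267, 0]], [[0, 0, 0], [0, -0.0267, 0]], [[0, 0, 0], [0, -0.0267, 0]]]}}

```text
t: 2.1
tcp_pos: [489.6, -204.6, 222.5]
eef_rot: [-0.536, 0.465, -0.455, 0.538]
wrist_force: [-0.1, -0.6, -0.2]
gripper_width: 95.2
```

Run:
```python
from h import *
plan([484,-221,230],6.4)
a,C=snap("wrist","w1",None,1.56)
cv2.imwrite("pics/w1r.png",a)
for nm,(x,y,z) in dict(g=(0,0,30),rA=(36,48,82),rB=(-36,48,82),rC=(36,-48,82),rD=(-36,-48,82),rE=(0,71,82),rF=(0,-71,82)).items():
    t=np.radians(6.4);p=[484.5+x*np.cos(t)-y*np.sin(t),-221.5+x*np.sin(t)+y*np.cos(t),z]
    print(nm,(proj(p,"wrist",C)*1.56).round())
s=bot.observe();np.savez("w1.npz",p=C[1],W=C[2])
```

```text
t 2.1 tcp [ 489.6 -204.6  222.5] jaw 8.9 w 95.2 F [-0.1 -0.6 -0.2] j [-0.5  -0.14  1.9   0.01  1.4  -0.66]
shift [ 0.191 -0.095 -0.101] mm [15.3 -7.6 -8.1] turn [ 0.0012  0.0068 -0.0019]
g [390. 291.]
rA [444. 241.]
rB [338. 237.]
rC [435. 373.]
rD [336. 369.]
rE [392. 205.]
rF [384. 399.]
```

View pics/w1.png

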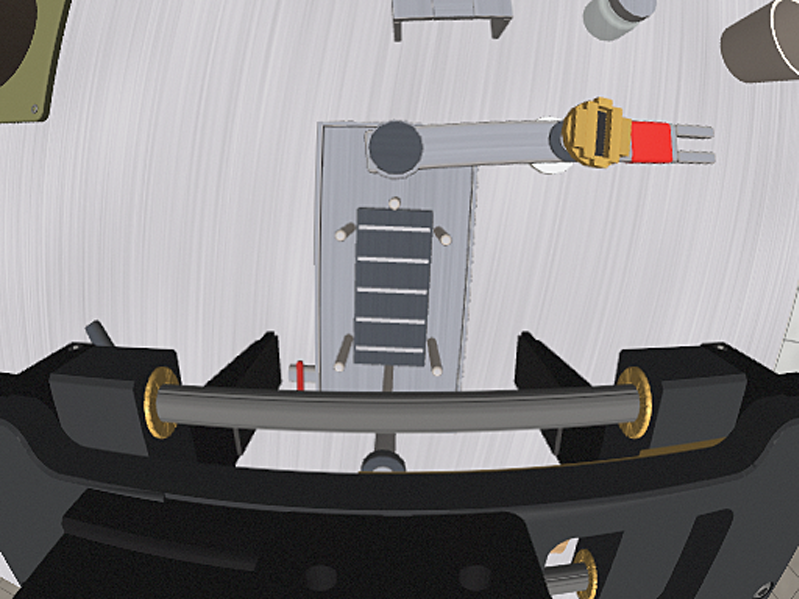

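```bash
cat >> h.py <<'E'
from scipy.optimize import least_squares
def fit2d(loc,pix,C,n,g):
    """loc: Nx3 in object frame (z world), pix Nx2 raw; returns x,y,yaw"""
    def f(q):
        c,s=np.cos(q[2]),np.sin(q[2])
        return np.ravel([proj([q[0]+c*l[0]-s*l[1],q[1]+s*l[0]+c*l[1],l[2]],n,C)-p for l,p in zip(loc,pix)])
    r=least_squares(f,g,x_scale=[10,10,.1]); return r.x,r.fun.round(1)
E
python3 - <<'E'
from h import *
d=np.load("w1.npz");C=(bot.get_calibration("wrist"),d["p"],d["W"])
L=[(36,48,82),(-36,48,82),(36,-48,82),(-36,-48,82),(0,71,82)]
P=np.array([(446,240),(341,236),(437,371),(339,368),(394,203)])/1.56
q,r=fit2d(L,P,C,"wrist",[484,-221,.11]);print(q[:2],np.degrees(q[2]),r)
print("slot",at(604/1.56,132/1.56,173,"wrist",C)) 
plan([608.4,164,200],86.8)
E
```

```text
[ 486.24464643 -220.40302801] 6.591843944065532 [ 0.1 -0.2 -0.6 -0.3  0.4  0.5 -0.1 -0.1  0.2  0.2]
slot [576.499152   -91.38893786 173.        ]
t 2.15 tcp [ 489.5 -204.5  222.4] jaw 9.1 w 94.7 F [-0.3 -1.2  0.6] j [-0.5  -0.14  1.9   0.01  1.4  -0.66]
shift [-4.312  0.317  2.195] mm [-344.9   25.3  175.6] turn [-0.0003 -0.216  -0.0025]
```

Request:
{"api": "step_arm", "payload": {"plan": [[[-0.56, 0.04, 0.285], [0, 0, 0]], [[-0.545, 0.04, 0.277], [0, 0, 0]], [[-0.545, 0.04, 0.277], [0, 0, 0]], [[-0.545, 0.04, 0.277], [0, 0, 0]], [[-0.545, 0.04, 0.277], [0, 0, 0]], [[-0.545, 0.04, 0.277], [0, 0, 0]], [[-0.545, 0.04, 0.277], [0, 0, 0]], [[-0.545, 0.04, 0.277], [0, 0, 0]]]}}

```text
t: 3.15
tcp_pos: [615.8, 176.1, 196.2]
eef_rot: [0.532, -0.472, 0.461, -0.531]
wrist_force: [0.9, -0.3, 1.1]
gripper_width: 94.5
```

Request:
{"api": "step_arm", "payload": {"plan": [[[0, 0.1, 0], [0, -0.028, 0]], [[0, 0.1, 0], [0, -0.027, 0]], [[0, 0.1, 0], [0, -0.027, 0]], [[0, 0.1, 0], [0, -0.027, 0]], [[0, 0.1, 0], [0, -0.027, 0]], [[0, 0.1, 0], [0, -0.027, 0]], [[0, 0.1, 0], [0, -0.027, 0]], [[0, 0.1, 0], [0, -0.027, 0]]]}}

```text
t: 4.15
tcp_pos: [613.0, 181.2, 125.6]
eef_rot: [-0.704, 0.023, -0.01, 0.71]
wrist_force: [-0.8, -0.1, 0.2]
gripper_width: 95.0
```

Run:
```python
from h import *
a,C=snap("wrist","w2",None,1.56)
print(*rects(a,10,"blue","wrist",C),sep="\n")
print(*rects(a,6,"cream","wrist",C),sep="\n")
plan([608.4,164,2],86.8)
```

```text
(607.9, 164.2, 59, 129, 87.0, array([237., 181.]))
(452.4, 383.9, 65, 107, 90.9, array([430.,  42.]))
(645.2, 495.0, 65, 115, 124.8, array([490., 199.]))
(608.7, 269.6, 62, 131, 86.3, array([337., 177.]))
(466.0, 274.6, 62, 102, 88.1, array([339.,  45.]))
t 4.2 tcp [612.2 181.  124.1] jaw 87.5 w 95.2 F [-1.2 -0.7 -1.2] j [ 0.2   0.18  1.74  0.01  1.24 -1.33]
shift [-0.006  1.525 -0.226] mm [ -0.5 122.  -18.1] turn [-0.0012  0.0021 -0.0034]
```

View pics/w2.png

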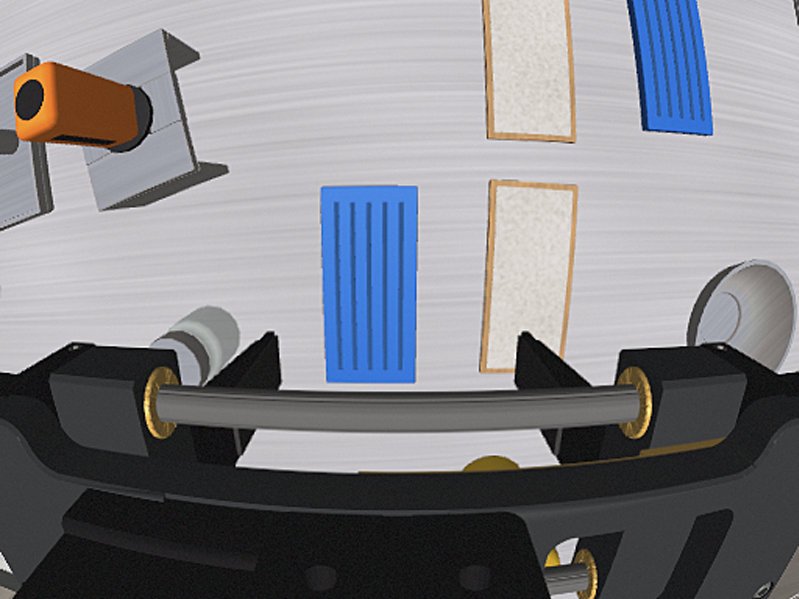

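Request:
{"api": "step_arm", "payload": {"plan": [[[-0.006, 0.1, -0.226], [-0.001, 0.002, -0.0034]], [[0, 0.3, 0], [0, 0, 0]], [[0, 0.3, 0], [0, 0, 0]], [[0, 0.3, 0], [0, 0, 0]], [[0, 0.3, 0], [0, 0, 0]]]}}

```text
t: 4.82
tcp_pos: [611.7, 158.1, 18.4]
eef_rot: [0.707, -0.025, 0.03, -0.706]
wrist_force: [0.5, 0.0, 0.3]
gripper_width: 95.2
```

```bash
python3 -c "
from h import *
plan([608.2,164.1,1.5],87)"
```

```text
t 4.83 tcp [611.7 158.1  18.4] jaw 85.5 w 95.2 F [0.5 0.  0.3] j [ 0.17  0.27  1.83 -0.    1.03 -1.32]
shift [-0.051  0.211  0.072] mm [-4.1 16.8  5.8] turn [ 0.0001 -0.0041  0.0012]
```

Request:
{"api": "step_arm", "payload": {"plan": [[[-0.051, 0, 0.072], [0, -0.004, 0.001]], [[0, 0.15, 0], [0, 0, 0]], [[0, 0.05, 0], [0, 0, 0]]]}}

```text
t: 5.2
tcp_pos: [606.5, 162.7, 0.8]
eef_rot: [0.707, -0.02, 0.02, -0.706]
wrist_force: [-0.2, -0.9, 0.3]
gripper_width: 95.2
```

```bash
python3 -c "
from h import *
plan([608.2,164.1,1.5],87)"
```

```text
t 5.2 tcp [606.5 162.7   0.8] jaw 86.7 w 95.2 F [-0.2 -0.9  0.3] j [ 0.18  0.29  1.84 -0.    1.01 -1.34]
shift [ 0.02  -0.009  0.018] mm [ 1.6 -0.7  1.5] turn [ 0.0003 -0.0008 -0.0001]
```

Request:
{"api": "step_arm", "payload": {"plan": [[[0, 0, 0], [0, 0, 0]], [[0, 0, 0], [0, 0, 0]], [[0, 0, 0], [0, 0, 0]], [[0, 0, 0], [0, 0, 0]], [[0, 0, 0], [0, 0, 0]], [[0, 0, 0], [0, 0, 0]]], "gripper": -1}}

```text
t: 5.95
tcp_pos: [608.1, 163.0, 2.8]
eef_rot: [0.707, -0.019, 0.022, -0.706]
wrist_force: [-0.4, -0.2, -0.1]
gripper_width: 59.6
```

Request:
{"api": "step_arm", "payload": {"plan": [[[0, -0.3, 0], [0, 0, 0]], [[0, -0.4, 0], [0, 0, 0]], [[0, -0.4, 0], [0, 0, 0]], [[0, -0.4, 0], [0, 0, 0]], [[0, -0.4, 0], [0, 0, 0]], [[0, -0.3, 0], [0, 0, 0]]]}}

```text
t: 6.7
tcp_pos: [604.2, 162.5, 178.4]
eef_rot: [0.708, -0.023, 0.018, -0.706]
wrist_force: [0.3, -0.1, -1.3]
gripper_width: 59.6
```

```bash
python3 -c "
from h import *
plan([486.2,-220.4,180],6.6)"
```

```text
t 6.7 tcp [604.2 162.5 178.4] jaw 86.7 w 59.6 F [ 0.3 -0.1 -1.3] j [ 0.18  0.1   1.74 -0.    1.31 -1.33]
shift [-1.194  0.006 -4.864] mm [ -95.5    0.5 -389.1] turn [ 0.0013  0.2224 -0.0006]
```

Request:
{"api": "step_arm", "payload": {"plan": [[[-0.15, -0.15, -0.62], [0, 0, 0]], [[-0.15, -0.15, -0.62], [0, 0, 0]], [[-0.15, -0.15, -0.62], [0, 0, 0]], [[-0.15, -0.15, -0.62], [0, 0, 0]], [[-0.15, 0, -0.62], [0, 0, 0]], [[-0.15, 0, -0.62], [0, 0, 0]], [[-0.15, 0, -0.62], [0, 0, 0]], [[-0.15, 0, -0.55], [0, 0, 0]]]}}

```text
t: 7.7
tcp_pos: [484.1, -230.9, 232.1]
eef_rot: [0.708, -0.019, 0.018, -0.705]
wrist_force: [1.4, 0.3, -0.7]
gripper_width: 59.8
```

Request:
{"api": "step_arm", "payload": {"plan": [[[0, 0, 0], [0, 0.0278, 0]], [[0, 0, 0], [0, 0.0278, 0]], [[0, 0, 0], [0, 0.0278, 0]], [[0, 0, 0], [0, 0.0278, 0]], [[0, 0, 0], [0, 0.0278, 0]], [[0, 0, 0], [0, 0.0278, 0]], [[0, 0, 0], [0, 0.0278, 0]], [[0, 0, 0], [0, 0.0278, 0]]]}}

```text
t: 8.7
tcp_pos: [480.2, -233.9, 229.1]
eef_rot: [0.519, -0.484, 0.481, -0.515]
wrist_force: [0.7, 0.2, -1.0]
gripper_width: 59.3
```

```bash
python3 -c "
from h import *
plan([486.2,-220.4,105],6.6)
a,C=snap('wrist','w3',None,1.56)
s=bot.observe()
print(*rects(a,s['tcp_pos'][2]+8,'blue','wrist',C),sep='\n')"
```

```text
t 8.7 tcp [ 480.2 -233.9  229.1] jaw 3.9 w 59.3 F [ 0.7  0.2 -1. ] j [-0.55 -0.14  1.89 -0.01  1.4  -0.62]
shift [-0.165  1.551  0.096] mm [-13.2 124.1   7.7] turn [ 0.0011 -0.0075  0.0002]
(483.0, -272.5, 19, 59, 94.2, array([255., 289.]))
(478.3, -206.5, 60, 75, 4.1, array([254., 186.]))
```

View pics/w3.png

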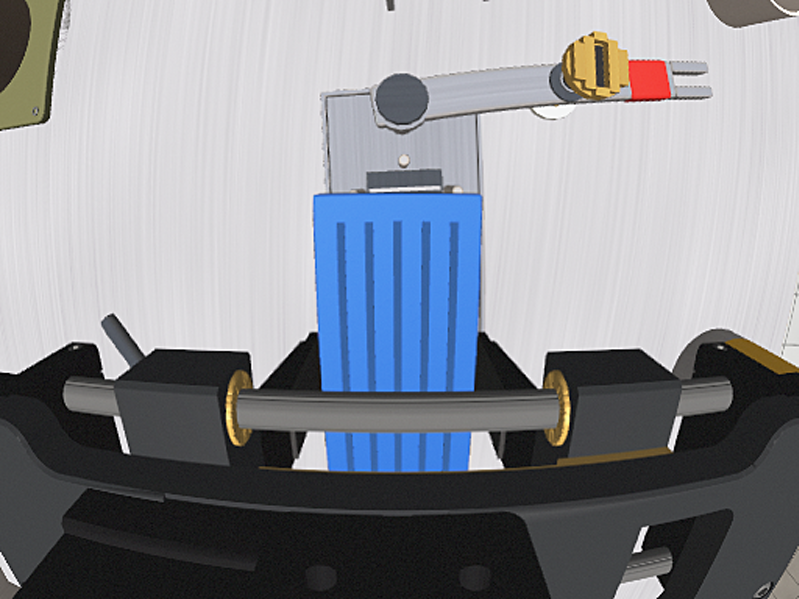

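Request:
{"api": "step_arm", "payload": {"plan": [[[-0.165, 0, 0.096], [0.001, -0.0075, 0]], [[0, 0.4, 0], [0, 0, 0]], [[0, 0.4, 0], [0, 0, 0]], [[0, 0.4, 0], [0, 0, 0]], [[0, 0.3, 0], [0, 0, 0]], [[0, 0, 0], [0, 0, 0]]]}}

```text
t: 9.5
tcp_pos: [489.4, -215.4, 106.4]
eef_rot: [-0.533, 0.463, -0.465, 0.534]
wrist_force: [-0.2, -0.3, -1.3]
gripper_width: 59.8
```

```bash
python3 -c "
from h import *
plan([486.2,-220.4,90],6.6)"
```

```text
t 9.5 tcp [ 489.4 -215.4  106.4] jaw 8.0 w 59.8 F [-0.2 -0.3 -1.3] j [-0.52 -0.04  2.01  0.    1.17 -0.66]
shift [ 0.056  0.205 -0.048] mm [ 4.5 16.4 -3.9] turn [-0.0005  0.0038  0.0001]
```

Request:
{"api": "step_arm", "payload": {"plan": [[[0.056, 0, -0.048], [0, 0.0038, 0]], [[0, 0, 0], [0, 0, 0]]]}}

```text
t: 9.75
tcp_pos: [487.4, -220.8, 108.7]
eef_rot: [-0.527, 0.468, -0.472, 0.529]
wrist_force: [-0.7, -0.1, -1.2]
gripper_width: 59.3
```

```bash
python3 -c "
from h import *
plan([486.2,-220.4,90],6.6);bot.get_image('top');plan([486.2,-220.4,90],6.6);bot.get_image('top');plan([486.2,-220.4,90],6.6)"
```

```text
t 9.75 tcp [ 487.4 -220.8  108.7] jaw 6.7 w 59.3 F [-0.7 -0.1 -1.2] j [-0.53 -0.04  2.01  0.    1.17 -0.64]
shift [-0.007  0.234 -0.016] mm [-0.6 18.7 -1.3] turn [-0.0009  0.0003  0.0003]
t 9.8 tcp [ 487.7 -220.8  109. ] jaw 6.7 w 59.6 F [ 0.6 -0.2 -0.6] j [-0.53 -0.04  2.01  0.    1.17 -0.64]
shift [-0.008  0.238 -0.02 ] mm [-0.6 19.  -1.6] turn [-0.001   0.0003  0.0004]
t 9.85 tcp [ 487.7 -220.8  108.9] jaw 6.7 w 59.9 F [-0.4 -0.3 -1.2] j [-0.53 -0.04  2.01  0.    1.17 -0.64]
shift [-0.008  0.236 -0.02 ] mm [-0.6 18.9 -1.6] turn [-0.001   0.0003  0.0004]
```

Request:
{"api": "step_arm", "payload": {"plan": [[[-0.008, 0.06, -0.02], [-0.001, 0, 0]], [[0, 0.12, 0], [0, 0, 0]], [[0, 0, 0], [0, 0, 0]]]}}

```text
t: 10.22
tcp_pos: [486.4, -220.6, 94.5]
eef_rot: [0.529, -0.469, 0.471, -0.528]
wrist_force: [0.4, 1.2, -1.7]
gripper_width: 59.8
```

```bash
python3 -c "
from h import *
plan([486.2,-220.4,32],6.6)
a,C=snap('wrist','w4',(150,80,360,280),3)"
```

```text
t 10.22 tcp [ 486.4 -220.6   94.5] jaw 6.7 w 59.8 F [ 0.4  1.2 -1.7] j [-0.53 -0.03  2.02 -0.    1.15 -0.64]
shift [-0.006  0.782 -0.003] mm [-0.5 62.5 -0.2] turn [-0.0002  0.0003  0.0006]
```

View pics/w4.png

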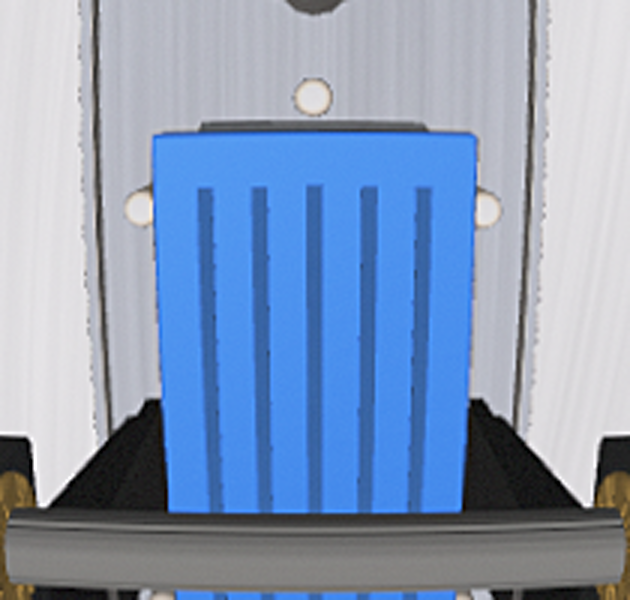

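Request:
{"api": "step_arm", "payload": {"plan": [[[0, 0.15, 0], [0, 0, 0]], [[0, 0.15, 0], [0, 0, 0]], [[0, 0.15, 0], [0, 0, 0]], [[0, 0.15, 0], [0, 0, 0]], [[0, 0.1, 0], [0, 0, 0]], [[0, 0, 0], [0, 0, 0]]]}}

```text
t: 11.02
tcp_pos: [486.1, -220.6, 33.9]
eef_rot: [0.529, -0.469, 0.471, -0.528]
wrist_force: [-0.0, -0.4, -0.6]
gripper_width: 59.5
```

```bash
python3 -c "
from h import *
plan([486.2,-220.4,32],6.6)"
```

```text
t 11.03 tcp [ 486.1 -220.6   33.9] jaw 6.7 w 59.5 F [-0.  -0.4 -0.6] j [-0.53  0.05  2.05 -0.    1.03 -0.64]
shift [-0.003  0.023  0.001] mm [-0.2  1.9  0.1] turn [-0.      0.0003  0.0004]
```

Request:
{"api": "step_arm", "payload": {"plan": [[[0, 0.02, 0], [0, 0, 0]], [[0, 0, 0], [0, 0, 0]]]}}

```text
t: 11.28
tcp_pos: [487.0, -221.1, 33.3]
eef_rot: [0.529, -0.468, 0.471, -0.528]
wrist_force: [-0.1, -0.4, -1.5]
gripper_width: 59.7
```

Request:
{"api": "step_arm", "payload": {"plan": [[[0, 0, 0], [0, 0, 0]], [[0, 0, 0], [0, 0, 0]], [[0, 0, 0], [0, 0, 0]], [[0, 0, 0], [0, 0, 0]]], "gripper": 1}}

```text
t: 11.78
tcp_pos: [488.0, -221.7, 34.7]
eef_rot: [0.529, -0.467, 0.472, -0.528]
wrist_force: [-0.1, -0.3, -0.4]
gripper_width: 92.7
```

Request:
{"api": "step_arm", "payload": {"plan": [[[0, -0.3, 0], [0, 0, 0]], [[0, -0.4, 0], [0, 0, 0]], [[0, -0.4, 0], [0, 0, 0]], [[0, -0.4, 0], [0, 0, 0]], [[0, -0.4, 0], [0, 0, 0]], [[0, -0.4, 0], [0, 0, 0]], [[0, -0.2, 0], [0, 0, 0]]]}}

```text
t: 12.65
tcp_pos: [485.5, -219.8, 238.1]
eef_rot: [0.529, -0.469, 0.47, -0.528]
wrist_force: [0.5, -0.2, -0.7]
gripper_width: 95.3
```

```bash
python3 -c "
from h import *
plan([608.9,269.8,130],86.3)
a,C=snap('wrist','w5')
print(*rects(a,40,'blue','wrist',C),sep='\n')
a,C=snap('top','t5')
print(*rects(a,10,'blue','top',C),*rects(a,6,'cream','top',C),sep='\n')"
```

```text
t 12.65 tcp [ 485.5 -219.8  238.1] jaw 6.7 w 95.3 F [ 0.5 -0.2 -0.7] j [-0.52 -0.15  1.88 -0.    1.41 -0.64]
shift [-5.9    1.337  2.249] mm [-472.   107.   179.9] turn [ 0.0003 -0.2211  0.0003]
(487.0, -221.1, 60, 129, 6.7, array([256., 170.]))
(440.3, 385.5, 61, 128, 91.3, array([130., 226.]))
(452.0, 275.7, 62, 132, 88.2, array([167., 223.]))
(609.2, 269.9, 62, 132, 86.3, array([171., 172.]))
(598.3, -475.3, 55, 274, 86.9, array([413., 175.]))
```

Request:
{"api": "step_arm", "payload": {"plan": [[[-0.7, 0.03, 0.27], [0, 0, 0]], [[-0.7, 0.03, 0.27], [0, 0, 0]], [[-0.7, 0.03, 0.27], [0, 0, 0]], [[-0.7, 0.03, 0.27], [0, 0, 0]], [[-0.7, 0.03, 0.27], [0, 0, 0]], [[-0.7, 0.03, 0.27], [0, 0, 0]], [[-0.7, 0.03, 0.27], [0, 0, 0]], [[-0.7, 0.03, 0.27], [0, 0, 0]]]}}

```text
t: 13.75
tcp_pos: [603.4, 254.2, 199.7]
eef_rot: [0.532, -0.476, 0.469, -0.52]
wrist_force: [0.1, -0.6, 0.2]
gripper_width: 95.2
```

Request:
{"api": "step_arm", "payload": {"plan": [[[-0.2, 0.1, 0.05], [0, -0.0276, 0]], [[0, 0.13, 0], [0, -0.0276, 0]], [[0, 0.13, 0], [0, -0.0276, 0]], [[0, 0.13, 0], [0, -0.0276, 0]], [[0, 0.13, 0], [0, -0.0276, 0]], [[0, 0.13, 0], [0, -0.0276, 0]], [[0, 0.13, 0], [0, -0.0276, 0]], [[0, 0.13, 0], [0, -0.0276, 0]]]}}

```text
t: 14.75
tcp_pos: [593.7, 273.0, 94.7]
eef_rot: [0.712, -0.024, -0.008, -0.702]
wrist_force: [0.1, -0.1, -0.6]
gripper_width: 95.1
```

```bash
python3 -c "
from h import *
a,C=snap('wrist','w6')
print(*rects(a,6,'cream','wrist',C),sep='\n')
plan([608.9,269.8,1.5],86.3)"
```

```text
(617.4, 462.0, 16, 79, 176.5, array([435., 216.]))
(594.9, 270.6, 61, 103, 86.4, array([254., 196.]))
(463.0, 275.0, 60, 108, 88.1, array([255.,  56.]))
t 14.8 tcp [592.4 272.4  92.5] jaw 89.0 w 95.3 F [-0.5 -0.3 -1.2] j [ 0.35  0.26  1.71  0.    1.23 -1.21]
shift [ 0.263  1.126 -0.01 ] mm [21.  90.1 -0.8] turn [ 0.0028  0.0073 -0.0077]
```

Request:
{"api": "step_arm", "payload": {"plan": [[[0.2, 0, -0.01], [0.0028, 0.0073, -0.0077]], [[0, 0.3, 0], [0, 0, 0]], [[0, 0.3, 0], [0, 0, 0]], [[0, 0.2, 0], [0, 0, 0]], [[0, 0, 0], [0, 0, 0]]]}}

```text
t: 15.42
tcp_pos: [603.9, 269.5, 18.1]
eef_rot: [0.708, -0.03, 0.024, -0.705]
wrist_force: [0.2, -0.8, 0.1]
gripper_width: 95.0
```

```bash
python3 -c "
from h import *
plan([608.9,269.9,1],86.3)"
```

```text
t 15.43 tcp [603.9 269.5  18.1] jaw 85.6 w 95.0 F [ 0.2 -0.8  0.1] j [ 0.34  0.34  1.75  0.    1.06 -1.16]
shift [0.064 0.213 0.01 ] mm [ 5.1 17.1  0.8] turn [ 0.0006 -0.0019 -0.0015]
```

Request:
{"api": "step_arm", "payload": {"plan": [[[0.064, 0.05, 0.01], [0.0006, -0.0019, -0.0015]], [[0, 0.15, 0], [0, 0, 0]], [[0, 0.012, 0], [0, 0, 0]], [[0, 0, 0], [0, 0, 0]]]}}

```text
t: 15.92
tcp_pos: [611.0, 270.5, 2.2]
eef_rot: [-0.706, 0.021, -0.024, 0.707]
wrist_force: [0.6, -0.6, 0.1]
gripper_width: 95.2
```

Request:
{"api": "step_arm", "payload": {"plan": [[[0, 0, 0], [0, 0, 0]], [[0, 0, 0], [0, 0, 0]], [[0, 0, 0], [0, 0, 0]], [[0, 0, 0], [0, 0, 0]], [[0, 0, 0], [0, 0, 0]], [[0, 0, 0], [0, 0, 0]]], "gripper": -1}}

```text
t: 16.68
tcp_pos: [611.6, 270.8, 3.4]
eef_rot: [-0.706, 0.021, -0.025, 0.707]
wrist_force: [-1.2, -0.5, -0.7]
gripper_width: 59.1
```

Request:
{"api": "step_arm", "payload": {"plan": [[[0, -0.3, 0], [0, 0, 0]], [[0, -0.5, 0], [0, 0, 0]], [[0, -0.5, 0], [0, 0, 0]], [[0, -0.5, 0], [0, 0, 0]], [[0, -0.5, 0], [0, 0, 0]], [[0, -0.3, 0], [0, 0, 0]]]}}

```text
t: 17.42
tcp_pos: [608.1, 269.6, 213.0]
eef_rot: [0.707, -0.024, 0.022, -0.706]
wrist_force: [-0.8, -0.2, -1.1]
gripper_width: 59.0
```

```bash
python3 -c "
from h import *
plan([487,-221.,225],6.6)"
```

```text
t 17.43 tcp [608.1 269.6 213. ] jaw 86.3 w 59.0 F [-0.8 -0.2 -1.1] j [ 0.34  0.16  1.61 -0.    1.37 -1.17]
shift [-1.113 -0.141 -6.218] mm [ -89.   -11.3 -497.4] turn [ 4.000e-04  2.213e-01 -2.000e-04]
```

Request:
{"api": "step_arm", "payload": {"plan": [[[-0.12, -0.04, -0.7], [0, 0, 0]], [[-0.12, -0.04, -0.7], [0, 0, 0]], [[-0.12, -0.04, -0.7], [0, 0, 0]], [[-0.12, -0.02, -0.7], [0, 0, 0]], [[-0.12, -0.02, -0.7], [0, 0, 0]], [[-0.12, 0, -0.7], [0, 0, 0]], [[-0.12, 0, -0.7], [0, 0, 0]], [[-0.12, 0, -0.7], [0, 0, 0]]]}}

```text
t: 18.42
tcp_pos: [502.2, -181.6, 230.6]
eef_rot: [0.707, -0.017, 0.023, -0.707]
wrist_force: [1.0, -0.5, -0.4]
gripper_width: 59.3
```

Request:
{"api": "step_arm", "payload": {"plan": [[[-0.12, 0, -0.5], [0, 0.0278, 0]], [[0, 0, 0], [0, 0.0278, 0]], [[0, 0, 0], [0, 0.0278, 0]], [[0, 0, 0], [0, 0.0278, 0]], [[0, 0, 0], [0, 0.0278, 0]], [[0, 0, 0], [0, 0.0278, 0]], [[0, 0, 0], [0, 0.0278, 0]], [[0, 0, 0], [0, 0.0268, 0]]]}}

```text
t: 19.42
tcp_pos: [486.9, -226.7, 230.0]
eef_rot: [-0.515, 0.481, -0.485, 0.518]
wrist_force: [0.8, 0.1, 0.4]
gripper_width: 59.4
```

```bash
python3 -c "
from h import *
plan([487,-221.,110],6.6)
a,C=snap('wrist','w7')
s=bot.observe()
for r in rects(a,s['tcp_pos'][2]+4,'cream','wrist',C):
    print(r); l=np.radians(r[4]+90); l=l if np.sin(l)>0 else l-np.pi
    d=np.array([np.cos(l),np.sin(l)]); e=np.array(r[:2])+d*max(r[2:4])/2-s['tcp_pos'][:2]; print('far edge from tcp along',e@d,'perp',e@[d[1],-d[0]])"
```

```text
t 19.43 tcp [ 486.9 -226.7  230. ] jaw 3.9 w 59.4 F [0.8 0.1 0.4] j [-0.54 -0.14  1.89  0.    1.39 -0.61]
shift [-0.073  1.5   -0.005] mm [ -5.8 120.   -0.4] turn [-0.0012 -0.0075  0.0002]
(490.1, -267.9, 20, 72, 93.5, array([255., 291.]))
far edge from tcp along 36.663770667091335 perp 41.35595568847528
(484.8, -195.3, 60, 87, 3.7, array([254., 179.]))
far edge from tcp along 74.93267439444159 perp -0.08449979975645576
(307.7, -98.7, 34, 71, 5.4, array([16., 39.]))
far edge from tcp along 179.7592144819373 perp -166.37513408182838
```

```bash
python3 -c "
import cv2;a=cv2.imread('pics/w7.png')[60:300,130:380];cv2.imwrite('pics/w7c.png',cv2.resize(a,None,fx=2.4,fy=2.4))"
```

```text
(no output)
```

View pics/w7c.png

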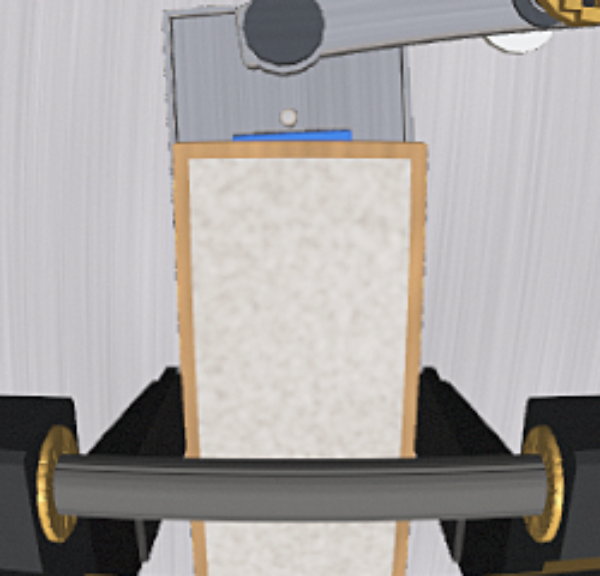

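```bash
python3 -c "
from h import *
C=cam('wrist');s=bot.observe()
for u in (176,300,424):
    p=at(130+u/2.4,60+143/2.4,s['tcp_pos'][2]+4,'wrist',C)-s['tcp_pos']
    a=np.radians(3.9);print(p.round(1),'along',-p[0]*np.sin(a)+p[1]*np.cos(a),'perp',p[0]*np.cos(a)+p[1]*np.sin(a))"
```

```text
[-32.9  65.2   4. ] along 67.33106975505464 perp -28.436238879683398
[-4.1 66.7  4. ] along 66.82378674125032 perp 0.4734681815160613
[24.8 69.   4. ] along 67.11407117144016 perp 29.47577639599378
```

Request:
{"api": "step_arm", "payload": {"plan": [[[-0.05, 0, -0.005], [-0.0012, -0.0075, 0]], [[0, 0.4, 0], [0, 0, 0]], [[0, 0.4, 0], [0, 0, 0]], [[0, 0.4, 0], [0, 0, 0]], [[0, 0.3, 0], [0, 0, 0]], [[0, 0, 0], [0, 0, 0]]]}}

```text
t: 20.23
tcp_pos: [486.7, -221.8, 108.0]
eef_rot: [0.534, -0.464, 0.465, -0.533]
wrist_force: [-0.7, 1.3, 0.2]
gripper_width: 59.4
```

```bash
python3 -c "
from h import *
plan([486.7,-222.7,95],6.6)"
```

```text
t 20.23 tcp [ 486.7 -221.8  108. ] jaw 7.9 w 59.4 F [-0.7  1.3  0.2] j [-0.53 -0.04  2.01 -0.    1.17 -0.66]
shift [ 0.011  0.162 -0.002] mm [ 0.9 13.  -0.2] turn [-0.0001  0.0036  0.0004]
```

Request:
{"api": "step_arm", "payload": {"plan": [[[0.011, 0, -0.002], [0, 0.0036, 0]], [[0, 0.12, 0], [0, 0, 0]], [[0, 0, 0], [0, 0, 0]]]}}

```text
t: 20.6
tcp_pos: [488.5, -223.6, 101.1]
eef_rot: [0.528, -0.467, 0.472, -0.528]
wrist_force: [0.3, -0.5, -0.9]
gripper_width: 59.3
```

```bash
python3 -c "
from h import *
plan([486.7,-222.7,43.5],6.6)"
```

```text
t 20.6 tcp [ 488.5 -223.6  101.1] jaw 6.7 w 59.3 F [ 0.3 -0.5 -0.9] j [-0.53 -0.03  2.01 -0.    1.16 -0.64]
shift [-0.017  0.72  -0.024] mm [-1.4 57.6 -2. ] turn [-0.0007  0.0003  0.0009]
```

Request:
{"api": "step_arm", "payload": {"plan": [[[-0.017, 0, -0.024], [0, 0, 0.0009]], [[0, 0.1, 0], [0, 0, 0]], [[0, 0, 0], [0, 0, 0]]]}}

```text
t: 20.98
tcp_pos: [486.9, -222.8, 93.7]
eef_rot: [-0.527, 0.468, -0.471, 0.53]
wrist_force: [-0.6, -0.2, -0.4]
gripper_width: 58.8
```

```bash
python3 -c "
from h import *
plan([486.7,-222.7,43.5],6.6)"
```

```text
t 20.98 tcp [ 486.9 -222.8   93.7] jaw 6.7 w 58.8 F [-0.6 -0.2 -0.4] j [-0.53 -0.02  2.02  0.    1.14 -0.65]
shift [-0.001  0.627 -0.006] mm [-0.1 50.2 -0.5] turn [-0.001   0.0003  0.0001]
```

Request:
{"api": "step_arm", "payload": {"plan": [[[0, 0.15, 0], [0, 0, 0]], [[0, 0.15, 0], [0, 0, 0]], [[0, 0.15, 0], [0, 0, 0]], [[0, 0.13, 0], [0, 0, 0]], [[0, 0.04, 0], [0, 0, 0]], [[0, 0, 0], [0, 0, 0]]]}}

```text
t: 21.72
tcp_pos: [487.6, -222.9, 42.4]
eef_rot: [-0.527, 0.469, -0.471, 0.53]
wrist_force: [0.2, 0.6, -0.6]
gripper_width: 59.2
```

Request:
{"api": "step_arm", "payload": {"plan": [[[0, 0, 0], [0, 0, 0]], [[0, 0, 0], [0, 0, 0]], [[0, 0, 0], [0, 0, 0]], [[0, 0, 0], [0, 0, 0]]], "gripper": 1}}

```text
t: 22.22
tcp_pos: [487.2, -222.7, 41.5]
eef_rot: [-0.527, 0.469, -0.471, 0.53]
wrist_force: [-0.1, 0.1, 0.3]
gripper_width: 92.7
```

Request:
{"api": "step_arm", "payload": {"plan": [[[0, -0.3, 0], [0, 0, 0]], [[0, -0.4, 0], [0, 0, 0]], [[0, -0.4, 0], [0, 0, 0]], [[0, -0.4, 0], [0, 0, 0]], [[0, -0.4, 0], [0, 0, 0]], [[0, -0.4, 0], [0, 0, 0]], [[0, -0.1, 0], [0, 0, 0]]]}}

```text
t: 23.1
tcp_pos: [485.0, -222.2, 236.8]
eef_rot: [-0.528, 0.471, -0.469, 0.529]
wrist_force: [-0.0, -0.5, 0.2]
gripper_width: 95.0
```

```bash
python3 -c "
from h import *
plan([440.3,385.5,130],91.3)
a,C=snap('wrist','w8',(130,60,380,300),2.4)
print(*rects(a,46,'cream','wrist',C),sep='\n')
a,C=snap('top','t8')
print(*rects(a,10,'blue','top',C),*rects(a,6,'cream','top',C),sep='\n')"
```

```text
t 23.1 tcp [ 485.  -222.2  236.8] jaw 6.7 w 95.0 F [-0.  -0.5  0.2] j [-0.53 -0.15  1.88  0.    1.41 -0.65]
shift [-7.605  1.361  0.333] mm [-608.4  108.9   26.7] turn [-0.0005 -0.2349 -0.0004]
(492.4, -214.3, 73, 140, 6.8, array([259., 167.]))
(102.2, -47.3, 83, 129, 168.7, array([24., 39.]))
(440.4, 385.7, 61, 128, 91.4, array([130., 226.]))
(452.0, 275.8, 62, 132, 88.6, array([166., 223.]))
(598.3, -475.3, 55, 274, 86.9, array([413., 175.]))
```

View pics/w8.png

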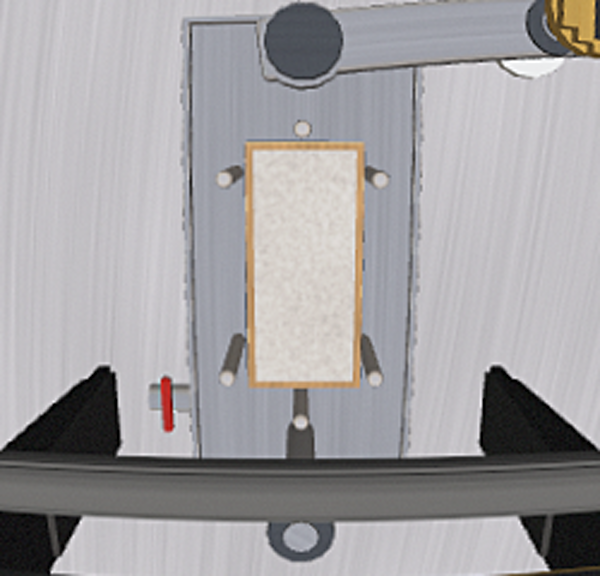

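Request:
{"api": "step_arm", "payload": {"plan": [[[-0.7, 0, 0.03], [0, 0, 0]], [[-0.7, 0, 0.03], [0, 0, 0]], [[-0.7, 0, 0.03], [0, 0, 0]], [[-0.7, 0, 0.03], [0, 0, 0]], [[-0.7, 0, 0.03], [0, 0, 0]], [[-0.7, 0, 0.03], [0, 0, 0]], [[-0.7, 0, 0.03], [0, 0, 0]], [[-0.7, 0, 0.03], [0, 0, 0]]]}}

```text
t: 24.2
tcp_pos: [443.9, 235.4, 219.7]
eef_rot: [0.531, -0.48, 0.464, -0.522]
wrist_force: [0.6, 0.2, -0.5]
gripper_width: 94.7
```

Request:
{"api": "step_arm", "payload": {"plan": [[[-0.7, 0.1, 0.03], [0, 0, 0]], [[-0.7, 0.1, 0.03], [0, 0, 0]], [[-0.6, 0.1, 0.03], [0, 0, 0]], [[0, 0.1, 0], [0, -0.0285, 0]], [[0, 0.1, 0], [0, -0.0285, 0]], [[0, 0.1, 0], [0, -0.0285, 0]], [[0, 0.1, 0], [0, -0.0285, 0]]]}}

```text
t: 25.08
tcp_pos: [422.1, 400.4, 144.6]
eef_rot: [0.671, -0.262, 0.234, -0.653]
wrist_force: [0.4, -0.4, -0.5]
gripper_width: 95.5
```

```bash
python3 -c "
from h import *
plan([440.3,385.6,120],91.4)"
```

```text
t 25.07 tcp [422.1 400.4 144.6] jaw 49.0 w 95.5 F [ 0.4 -0.4 -0.5] j [ 0.66  0.05  1.85  0.02  1.28 -0.2 ]
shift [0.302 0.298 0.021] mm [24.1 23.8  1.7] turn [ 0.004  -0.1178 -0.0066]
```

Request:
{"api": "step_arm", "payload": {"plan": [[[0.302, 0, 0.021], [0.004, 0, -0.0066]], [[0, 0.1, 0], [0, -0.0236, 0]], [[0, 0.1, 0], [0, -0.0236, 0]], [[0, 0.1, 0], [0, -0.0236, 0]], [[0, 0, 0], [0, -0.0236, 0]], [[0, 0, 0], [0, -0.0236, 0]], [[0, 0, 0], [0, 0, 0]]]}}

```text
t: 25.95
tcp_pos: [432.0, 377.6, 98.7]
eef_rot: [0.719, 0.01, -0.026, -0.694]
wrist_force: [0.4, -0.2, 1.1]
gripper_width: 95.3
```

```bash
python3 -c "
from h import *
a,C=snap('wrist','w9')
print(*rects(a,10,'blue','wrist',C),sep='\n')
plan([440.3,385.6,1.5],91.4)"
```

```text
(430.8, 385.8, 59, 111, 91.2, array([267., 191.]))
t 26.0 tcp [431.9 377.5  98.6] jaw 92.9 w 95.4 F [-0.8  0.3  0.3] j [ 0.63  0.08  1.9  -0.02  1.2  -0.98]
shift [0.138 1.207 0.139] mm [11.1 96.6 11.1] turn [ 0.0057  0.004  -0.0037]
```

Request:
{"api": "step_arm", "payload": {"plan": [[[0.1, 0, 0.1], [0.0057, 0.004, -0.0037]], [[0, 0.3, 0], [0, 0, 0]], [[0, 0.3, 0], [0, 0, 0]], [[0, 0.3, 0], [0, 0, 0]], [[0, 0, 0], [0, 0, 0]]]}}

```text
t: 26.62
tcp_pos: [437.9, 384.9, 21.0]
eef_rot: [0.707, 0.003, -0.005, -0.707]
wrist_force: [-0.2, 0.2, -0.8]
gripper_width: 94.6
```

```bash
python3 -c "
from h import *
plan([440.3,385.7,1.5],91.4)"
```

```text
t 26.62 tcp [437.9 384.9  21. ] jaw 90.7 w 94.6 F [-0.2  0.2 -0.8] j [ 0.63  0.18  1.94  0.    1.03 -0.95]
shift [0.03  0.244 0.01 ] mm [ 2.4 19.5  0.8] turn [ 0.0001 -0.002  -0.0004]
```

Request:
{"api": "step_arm", "payload": {"plan": [[[0.03, 0.05, 0.01], [0, -0.002, 0]], [[0, 0.16, 0], [0, 0, 0]], [[0, 0.03, 0], [0, 0, 0]], [[0, 0, 0], [0, 0, 0]]]}}

```text
t: 27.12
tcp_pos: [441.9, 386.9, 3.0]
eef_rot: [-0.707, -0.008, 0.008, 0.708]
wrist_force: [0.4, 0.3, -0.5]
gripper_width: 94.9
```

Request:
{"api": "step_arm", "payload": {"plan": [[[0, 0, 0], [0, 0, 0]], [[0, 0, 0], [0, 0, 0]], [[0, 0, 0], [0, 0, 0]], [[0, 0, 0], [0, 0, 0]], [[0, 0, 0], [0, 0, 0]], [[0, 0, 0], [0, 0, 0]]], "gripper": -1}}

```text
t: 27.88
tcp_pos: [442.6, 387.3, 4.1]
eef_rot: [-0.706, -0.009, 0.008, 0.708]
wrist_force: [0.2, -0.5, 0.0]
gripper_width: 59.4
```

Request:
{"api": "step_arm", "payload": {"plan": [[[0, -0.3, 0], [0, 0, 0]], [[0, -0.5, 0], [0, 0, 0]], [[0, -0.5, 0], [0, 0, 0]], [[0, -0.5, 0], [0, 0, 0]], [[0, -0.5, 0], [0, 0, 0]], [[0, -0.4, 0], [0, 0, 0]]]}}

```text
t: 28.62
tcp_pos: [439.1, 384.7, 220.1]
eef_rot: [0.709, 0.005, -0.011, -0.705]
wrist_force: [0.3, 0.4, -1.7]
gripper_width: 59.5
```

```bash
python3 -c "
from h import *
plan([487,-221.,230],6.6)"
```

```text
t 28.62 tcp [439.1 384.7 220.1] jaw 91.3 w 59.5 F [ 0.3  0.4 -1.7] j [ 0.63 -0.02  1.79  0.    1.38 -0.97]
shift [ 0.422 -0.091 -7.583] mm [  33.7   -7.3 -606.6] turn [ 0.0016  0.2354 -0.0005]
```

Request:
{"api": "step_arm", "payload": {"plan": [[[0.045, -0.02, -0.7], [0, 0, 0]], [[0.045, -0.02, -0.7], [0, 0, 0]], [[0.045, -0.02, -0.7], [0, 0, 0]], [[0.045, -0.02, -0.7], [0, 0, 0]], [[0.045, -0.02, -0.7], [0, 0, 0]], [[0.045, -0.02, -0.7], [0, 0, 0]], [[0.045, -0.02, -0.7], [0, 0, 0]], [[0.045, -0.02, -0.7], [0, 0, 0]]]}}

```text
t: 29.62
tcp_pos: [480.5, -71.2, 237.7]
eef_rot: [0.707, 0.011, -0.011, -0.707]
wrist_force: [0.1, 0.2, -0.8]
gripper_width: 59.7
```

Request:
{"api": "step_arm", "payload": {"plan": [[[0.045, 0, -0.7], [0, 0, 0]], [[0.045, 0, -0.7], [0, 0, 0]], [[0.02, 0, -0.5], [0, 0, 0]], [[0, 0, 0], [0, 0.028, 0]], [[0, 0, 0], [0, 0.028, 0]], [[0, 0, 0], [0, 0.028, 0]], [[0, 0, 0], [0, 0.028, 0]], [[0, 0, 0], [0, 0.028, 0]]]}}

```text
t: 30.62
tcp_pos: [491.3, -232.2, 234.9]
eef_rot: [0.639, -0.304, 0.302, -0.639]
wrist_force: [0.1, -0.2, -2.0]
gripper_width: 59.6
```

```bash
python3 -c "
from h import *
plan([487,-221.,230],6.6)"
```

```text
t 30.62 tcp [ 491.3 -232.2  234.9] jaw 39.3 w 59.6 F [ 0.1 -0.2 -2. ] j [-0.54 -0.12  1.86 -0.    1.4  -1.23]
shift [-0.143  0.062  0.047] mm [-11.4   4.9   3.8] turn [ 0.0004  0.0908 -0.0004]
```

Request:
{"api": "step_arm", "payload": {"plan": [[[-0.143, 0, 0.047], [0, 0.023, 0]], [[0, 0, 0], [0, 0.023, 0]], [[0, 0, 0], [0, 0.023, 0]], [[0, 0, 0], [0, 0.022, 0]], [[0, 0, 0], [0, 0, 0]]]}}

```text
t: 31.25
tcp_pos: [485.6, -219.9, 232.9]
eef_rot: [0.524, -0.478, 0.473, -0.523]
wrist_force: [-0.1, 0.2, -1.2]
gripper_width: 59.6
```

```bash
python3 -c "
from h import *
plan([486.7,-221.,110],6.6)
a,C=snap('wrist','w10')
s=bot.observe()
for r in rects(a,s['tcp_pos'][2]+7,'blue','wrist',C):
    print(r); l=np.radians(r[4]+90); l=l if np.sin(l)>0 else l-np.pi
    d=np.array([np.cos(l),np.sin(l)]); e=np.array(r[:2])+d*max(r[2:4])/2-s['tcp_pos'][:2]; print('far edge from tcp along',e@d,'perp',e@[d[1],-d[0]])"
```

```text
t 31.25 tcp [ 485.6 -219.9  232.9] jaw 5.5 w 59.6 F [-0.1  0.2 -1.2] j [-0.53 -0.14  1.88 -0.    1.41 -0.62]
shift [0.021 1.536 0.021] mm [  1.7 122.9   1.7] turn [ 0.0009 -0.0031 -0.0006]
(489.4, -259.1, 19, 59, 95.7, array([255., 289.]))
far edge from tcp along 29.418562274123737 perp 39.394825451795505
(482.8, -191.7, 60, 78, 5.6, array([255., 184.]))
far edge from tcp along 67.32746631155247 perp -0.00409409162233731
```

Request:
{"api": "step_arm", "payload": {"plan": [[[0.04, 0, 0.02], [0.001, -0.0031, 0]], [[0, 0.4, 0], [0, 0, 0]], [[0, 0.4, 0], [0, 0, 0]], [[0, 0.4, 0], [0, 0, 0]], [[0, 0.3, 0], [0, 0, 0]], [[0, 0, 0], [0, 0, 0]]]}}

```text
t: 32.05
tcp_pos: [488.7, -224.1, 110.6]
eef_rot: [-0.529, 0.467, -0.467, 0.532]
wrist_force: [0.3, -0.0, -0.2]
gripper_width: 59.7
```

```bash
python3 -c "
from h import *
plan([486.7,-222.5,97],6.6)"
```

```text
t 32.05 tcp [ 488.7 -224.1  110.6] jaw 7.3 w 59.7 F [ 0.3 -0.  -0.2] j [-0.53 -0.04  2.    0.    1.18 -0.66]
shift [-0.022  0.17  -0.023] mm [-1.8 13.6 -1.8] turn [-0.0006  0.002  -0.0003]
```

Request:
{"api": "step_arm", "payload": {"plan": [[[-0.022, 0.08, -0.023], [-0.0006, 0.002, 0]], [[0, 0.08, 0], [0, 0, 0]], [[0, 0, 0], [0, 0, 0]]]}}

```text
t: 32.42
tcp_pos: [488.3, -223.6, 100.1]
eef_rot: [-0.527, 0.469, -0.471, 0.529]
wrist_force: [-0.7, 0.7, -1.4]
gripper_width: 59.6
```

```bash
python3 -c "
from h import *
plan([486.7,-222.5,48.5],6.6)"
```

```text
t 32.42 tcp [ 488.3 -223.6  100.1] jaw 6.6 w 59.6 F [-0.7  0.7 -1.4] j [-0.53 -0.03  2.01  0.    1.16 -0.65]
shift [-0.016  0.645 -0.02 ] mm [-1.3 51.6 -1.6] turn [-0.0006  0.0001  0.0001]
```

Request:
{"api": "step_arm", "payload": {"plan": [[[-0.016, 0.02, -0.02], [0, 0, 0]], [[0, 0.14, 0], [0, 0, 0]], [[0, 0.14, 0], [0, 0, 0]], [[0, 0.14, 0], [0, 0, 0]], [[0, 0.14, 0], [0, 0, 0]], [[0, 0.06, 0], [0, 0, 0]], [[0, 0, 0], [0, 0, 0]]]}}

```text
t: 33.3
tcp_pos: [487.6, -223.1, 49.6]
eef_rot: [-0.528, 0.469, -0.471, 0.529]
wrist_force: [-0.4, 0.0, -1.7]
gripper_width: 59.5
```

Request:
{"api": "step_arm", "payload": {"plan": [[[0, 0, 0], [0, 0, 0]], [[0, 0, 0], [0, 0, 0]], [[0, 0, 0], [0, 0, 0]], [[0, 0, 0], [0, 0, 0]]], "gripper": 1}}

```text
t: 33.8
tcp_pos: [487.5, -223.0, 48.7]
eef_rot: [-0.528, 0.469, -0.471, 0.529]
wrist_force: [0.4, -0.0, 0.7]
gripper_width: 92.5
```

Request:
{"api": "step_arm", "payload": {"plan": [[[0, -0.3, 0], [0, 0, 0]], [[0, -0.4, 0], [0, 0, 0]], [[0, -0.4, 0], [0, 0, 0]], [[0, -0.4, 0], [0, 0, 0]], [[0, -0.4, 0], [0, 0, 0]], [[0, -0.4, 0], [0, 0, 0]], [[0, -0.1, 0], [0, 0, 0]]]}}

```text
t: 34.67
tcp_pos: [485.7, -222.2, 244.1]
eef_rot: [-0.528, 0.471, -0.47, 0.529]
wrist_force: [0.4, 0.5, 0.4]
gripper_width: 95.1
```

```bash
python3 -c "
from h import *
plan([487,-220.,230],6.6)
a,C=snap('wrist','w11',None,1.56)
print(*rects(a,56,'blue','wrist',C),sep='\n')
np.savez('w11.npz',p=C[1],W=C[2])
a,C=snap('top','t11')
print(*rects(a,10,'blue','top',C),*rects(a,6,'cream','top',C),sep='\n')"
```

```text
t 34.67 tcp [ 485.7 -222.2  244.1] jaw 6.7 w 95.1 F [0.4 0.5 0.4] j [-0.53 -0.15  1.87  0.    1.42 -0.65]
shift [-0.025  0.176  0.02 ] mm [-2.  14.1  1.6] turn [ 0.0001  0.0002 -0.0003]
(487.3, -220.2, 60, 129, 6.6, array([256., 170.]))
(452.0, 275.7, 62, 132, 88.2, array([166., 223.]))
(598.3, -475.3, 55, 274, 86.9, array([413., 175.]))
```

View pics/w11.png

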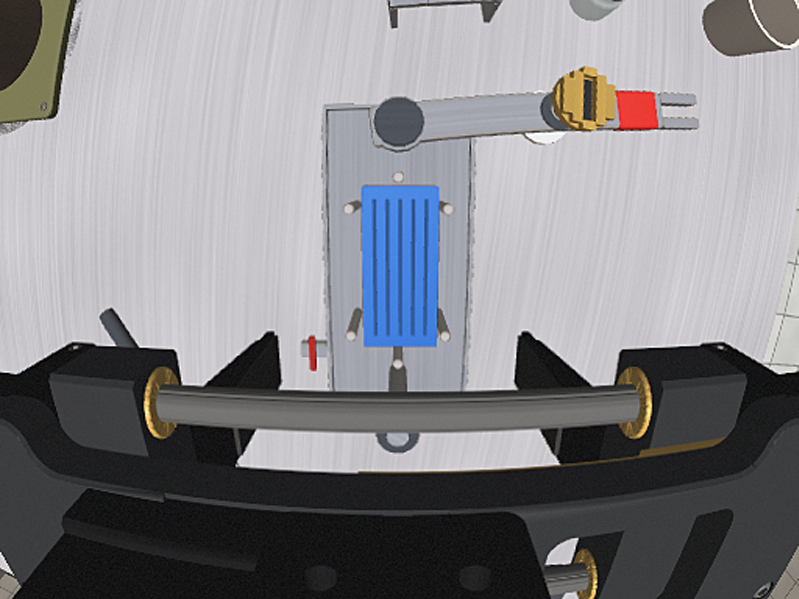

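Request:
{"api": "step_arm", "payload": {"plan": [[[-0.32, 0.05, 0.412], [0, 0, 0]], [[-0.32, 0.05, 0.412], [0, 0, 0]], [[-0.32, 0.05, 0.412], [0, 0, 0]], [[-0.32, 0.05, 0.412], [0, 0, 0]], [[-0.32, 0.05, 0.412], [0, 0, 0]], [[0, 0, 0], [0, -0.028, 0]], [[0, 0, 0], [0, -0.028, 0]], [[0, 0, 0], [0, -0.028, 0]]], "gripper": -0.1}}

```text
t: 35.78
tcp_pos: [630.3, -68.7, 198.6]
eef_rot: [0.637, -0.323, 0.299, -0.633]
wrist_force: [-1.2, -0.1, 0.2]
gripper_width: 43.0
```

Request:
{"api": "step_arm", "payload": {"plan": [[[0, 0, 0], [0, -0.028, 0]], [[0, 0, 0], [0, -0.028, 0]], [[0, 0, 0], [0, -0.028, 0]], [[0, 0, 0], [0, -0.028, 0]], [[0, 0, 0], [0, -0.028, 0]], [[0, 0, 0], [0, -0.028, 0]], [[0, 0, 0], [0, -0.02, 0]]]}}

```text
t: 36.65
tcp_pos: [621.1, -66.7, 177.3]
eef_rot: [-0.689, -0.089, 0.13, 0.707]
wrist_force: [0.3, 0.5, 0.3]
gripper_width: 42.6
```

```bash
python3 -c "
from h import *
plan([634,-77,200],103.6)"
```

```text
t 36.65 tcp [621.1 -66.7 177.3] jaw 107.8 w 42.6 F [0.3 0.5 0.3] j [-0.19  0.13  1.7   0.    1.37 -2.08]
shift [ 0.099 -0.295 -0.162] mm [  7.9 -23.6 -13. ] turn [-0.0051  0.0117 -0.0088]
```

Request:
{"api": "step_arm", "payload": {"plan": [[[0.099, 0, -0.162], [-0.0051, 0.0117, -0.0088]], [[0, 0, 0], [0, 0, 0]]]}}

```text
t: 36.9
tcp_pos: [630.2, -76.1, 170.8]
eef_rot: [-0.701, -0.081, 0.086, 0.703]
wrist_force: [0.3, -0.4, 0.5]
gripper_width: 42.5
```

```bash
python3 -c "
from h import *
plan([634,-77,105],103.6)
a,C=snap('wrist','w12',None,1.56)"
```

```text
t 36.9 tcp [630.2 -76.1 170.8] jaw 103.6 w 42.5 F [ 0.3 -0.4  0.5] j [-0.2   0.13  1.72 -0.    1.3  -2.01]
shift [ 0.049  0.822 -0.024] mm [ 3.9 65.8 -1.9] turn [-0.0004 -0.0001 -0.001 ]
```

View pics/w12.png

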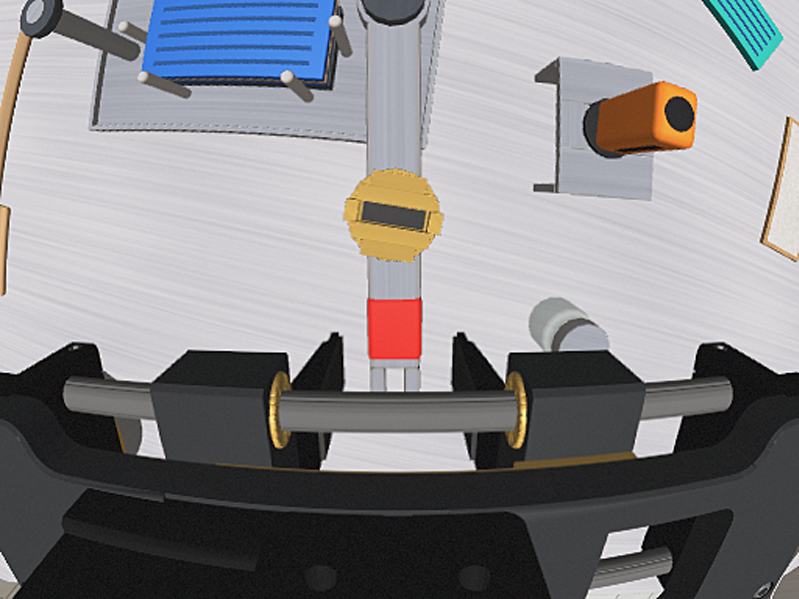

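Request:
{"api": "step_arm", "payload": {"plan": [[[0.03, 0.2, 0], [0, 0, 0]], [[0, 0.2, 0], [0, 0, 0]], [[0, 0.2, 0], [0, 0, 0]], [[0, 0.2, 0], [0, 0, 0]], [[0, 0, 0], [0, 0, 0]]]}}

```text
t: 37.58
tcp_pos: [629.6, -74.1, 98.4]
eef_rot: [-0.7, -0.079, 0.089, 0.704]
wrist_force: [-0.2, -0.0, -0.6]
gripper_width: 42.9
```

```bash
python3 -c "
from h import *
plan([634,-77,105],103.6)"
```

```text
t 37.58 tcp [629.6 -74.1  98.4] jaw 103.7 w 42.9 F [-0.2 -0.  -0.6] j [-0.2   0.19  1.77  0.    1.19 -2.01]
shift [ 0.043 -0.084 -0.048] mm [ 3.5 -6.7 -3.8] turn [-0.0011  0.0003 -0.0021]
```

Request:
{"api": "step_arm", "payload": {"plan": [[[0.03, -0.08, -0.08], [0, 0, -0.002]], [[-0.027, -0.01, -0.33], [0, 0.0264, 0]], [[-0.027, -0.01, -0.33], [0, 0.0264, 0]], [[-0.027, -0.01, -0.33], [0, 0.0264, 0]]]}}

```text
t: 38.08
tcp_pos: [633.3, -156.4, 108.0]
eef_rot: [-0.696, 0.096, -0.094, 0.705]
wrist_force: [-0.7, 3.5, -3.0]
gripper_width: 42.5
```

```bash
cat >> h.py <<'E'
def arc(r=160,P=(474.1,-116.1)):
    s=bot.observe();d=s["tcp_pos"][:2]-P;W=R.from_quat(s["eef_rot"]).as_matrix()
    a=np.degrees(np.arctan2(d[1],d[0]));print("r",np.hypot(*d).round(1),"ang",a.round(1),"goal -83.4")
    plan([P[0]+r*np.cos(np.radians(a)),P[1]+r*np.sin(np.radians(a)),103],a+90)
E
python3 -c "
from h import *
arc()"
```

```text
r 164.2 ang -14.2 goal -83.4
t 38.08 tcp [ 633.3 -156.4  108. ] jaw 74.5 w 42.5 F [-0.7  3.5 -3. ] j [-0.33  0.22  1.73  0.01  1.2  -1.64]
shift [-0.052  0.063 -0.002] mm [-4.2  5.  -0.2] turn [-0.002  -0.0035 -0.0008]
```

Request:
{"api": "step_arm", "payload": {"plan": [[[-0.07, 0.03, -0.33], [-0.002, 0.024, 0]], [[-0.027, -0.003, -0.33], [0, 0.0264, 0]], [[-0.027, -0.003, -0.33], [0, 0.0264, 0]], [[-0.027, -0.003, -0.33], [0, 0.0264, 0]]]}}

```text
t: 38.58
tcp_pos: [576.2, -243.1, 111.3]
eef_rot: [-0.627, 0.318, -0.323, 0.634]
wrist_force: [2.7, 3.6, -2.0]
gripper_width: 42.6
```

```bash
python3 -c "
from h import *
arc()"
```

```text
r 162.9 ang -51.2 goal -83.4
t 38.58 tcp [ 576.2 -243.1  111.3] jaw 36.1 w 42.6 F [ 2.7  3.6 -2. ] j [-0.49  0.15  1.8   0.01  1.18 -1.12]
shift [-0.037  0.103 -0.003] mm [-2.9  8.3 -0.2] turn [-0.0019 -0.0076  0.0004]
```

Request:
{"api": "step_arm", "payload": {"plan": [[[-0.05, 0.06, -0.33], [-0.002, 0.02, 0]], [[-0.027, 0.03, -0.33], [0, 0.0264, 0]], [[-0.027, 0.01, -0.33], [0, 0.0264, 0]]]}}

```text
t: 38.95
tcp_pos: [507.0, -275.2, 109.3]
eef_rot: [-0.534, 0.454, -0.465, 0.54]
wrist_force: [2.6, 1.7, -3.6]
gripper_width: 42.8
```

```bash
python3 -c "
from h import *
arc()"
```

```text
r 162.5 ang -78.3 goal -83.4
t 38.95 tcp [ 507.  -275.2  109.3] jaw 8.9 w 42.8 F [ 2.6  1.7 -3.6] j [-0.59  0.04  1.92  0.01  1.16 -0.75]
shift [-0.032  0.079 -0.003] mm [-2.5  6.3 -0.2] turn [-0.0026 -0.0078  0.0011]
```

Request:
{"api": "step_arm", "payload": {"plan": [[[0, 0.05, -0.15], [-0.002, 0.006, 0]], [[0, 0, -0.05], [0, 0, 0]], [[0, 0, -0.02], [0, 0, 0]]]}}

```text
t: 39.33
tcp_pos: [491.6, -279.6, 108.4]
eef_rot: [-0.528, 0.464, -0.475, 0.529]
wrist_force: [2.3, 0.5, -3.3]
gripper_width: 43.1
```

```bash
python3 -c "
from h import *
arc()"
```

```text
r 164.4 ang -83.9 goal -83.4
t 39.33 tcp [ 491.6 -279.6  108.4] jaw 6.8 w 43.1 F [ 2.3  0.5 -3.3] j [-0.61  0.02  1.95 -0.    1.16 -0.73]
shift [-0.056  0.067 -0.   ] mm [-4.5  5.4 -0. ] turn [-0.0019  0.0019  0.0017]
```

Request:
{"api": "step_arm", "payload": {"plan": [[[0, 0, -0.06], [0, 0, 0]], [[0, 0, -0.025], [0, 0, 0]], [[0, 0, 0], [0, 0, 0]]]}}

```text
t: 39.7
tcp_pos: [485.5, -280.8, 108.4]
eef_rot: [-0.529, 0.463, -0.475, 0.53]
wrist_force: [1.0, -0.1, -0.4]
gripper_width: 42.7
```

```bash
python3 -c "
from h import *
arc()"
```

```text
r 165.1 ang -86.0 goal -83.4
t 39.7 tcp [ 485.5 -280.8  108.4] jaw 6.9 w 42.7 F [ 1.  -0.1 -0.4] j [-0.62  0.01  1.96 -0.    1.16 -0.74]
shift [-0.065  0.067  0.003] mm [-5.2  5.4  0.2] turn [-0.002   0.0083  0.0019]
```

Request:
{"api": "step_arm", "payload": {"plan": [[[0, 0, -0.025], [0, 0, 0]], [[0, 0, -0.025], [0, 0, 0]]]}}

```text
t: 39.95
tcp_pos: [484.1, -281.1, 108.4]
eef_rot: [-0.527, 0.461, -0.477, 0.531]
wrist_force: [13.5, -1.0, -7.7]
gripper_width: 42.6
```

```bash
python3 -c "
from h import *
arc()"
```

```text
r 165.3 ang -86.5 goal -83.4
t 39.95 tcp [ 484.1 -281.1  108.4] jaw 6.9 w 42.6 F [13.5 -1.  -7.7] j [-0.62  0.    1.96  0.    1.15 -0.75]
shift [-0.067  0.066  0.003] mm [-5.4  5.3  0.2] turn [-0.0031  0.0095  0.002 ]
```

Request:
{"api": "step_arm", "payload": {"plan": [[[0, 0, 0.06], [0, 0, 0]], [[0, 0, 0.03], [0, 0, 0]], [[0, -0.3, 0], [0, 0, 0]], [[0, -0.4, 0], [0, 0, 0]], [[0, -0.4, 0], [0, 0, 0]], [[0, -0.4, 0], [0, 0, 0]], [[0, -0.3, 0], [0, 0, 0]]]}}

```text
t: 40.83
tcp_pos: [484.4, -277.0, 252.3]
eef_rot: [0.53, -0.467, 0.471, -0.529]
wrist_force: [0.9, -0.5, -0.3]
gripper_width: 42.7
```

```bash
python3 -c "
from h import *
plan([495,31,230],0)"
```

```text
t 40.83 tcp [ 484.4 -277.   252.3] jaw 7.0 w 42.7 F [ 0.9 -0.5 -0.3] j [-0.62 -0.1   1.82 -0.    1.42 -0.74]
shift [-3.807  0.264  0.596] mm [-304.6   21.1   47.7] turn [-0.0006  0.0193  0.0007]
```

```bash
python3 -c "
from h import *
a,C=snap('wrist','w13',(180,110,330,250),4)
np.savez('w13.npz',p=C[1],W=C[2])
print(proj([486.2,-220.4,172],'wrist',C))"
```

```text
[264.49946692 131.03317553]
```

View pics/w13.png

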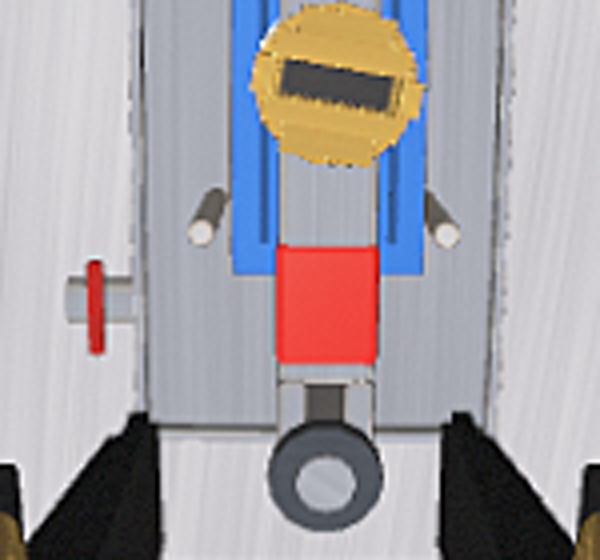

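```bash
python3 -c "
from h import *
d=np.load('w13.npz');C=(bot.get_calibration('wrist'),d['p'],d['W'])
f=lambda u,v:at(180+u/4,110+v/4,172,'wrist',C)
a,b=f(282,77),f(392,93);print(a,b,np.degrees(np.arctan2(*(b-a)[1::-1])),np.hypot(*(b-a)[:2]),(a+b)/2)"
```

```text
[ 474.36455693 -220.3347476   172.        ] [ 497.71311879 -220.80930695  172.        ] -1.164375975517835 23.353384063772534 [ 486.03883786 -220.57202728  172.        ]
```

Request:
{"api": "step_arm", "payload": {"plan": [[[-0.63, 0.02, 0.1], [0, 0, 0]], [[-0.63, 0.02, 0.1], [0, 0, 0]], [[-0.63, 0.02, 0.1], [0, 0, 0]], [[-0.63, 0.02, 0.1], [0, 0, 0]], [[-0.63, 0.02, 0.1], [0, 0, 0]], [[-0.6, 0.02, 0.1], [0, 0, 0]], [[0, 0, 0], [0, 0, 0]]], "gripper": 0.4}}

```text
t: 41.75
tcp_pos: [494.9, 32.9, 240.7]
eef_rot: [0.531, -0.467, 0.472, -0.527]
wrist_force: [0.7, -0.3, 0.1]
gripper_width: 66.6
```

```bash
python3 -c "
from h import *
plan([495,31,230],7)
a,C=snap('wrist','w14',(150,60,380,260),3)
np.savez('w14.npz',p=C[1],W=C[2])
print(proj([495.3,31,141],'wrist',C))"
```

```text
t 41.75 tcp [494.9  32.9 240.7] jaw 6.8 w 66.6 F [ 0.7 -0.3  0.1] j [-0.04 -0.24  1.96 -0.01  1.43 -0.15]
shift [ 0.023  0.134 -0.002] mm [ 1.8 10.7 -0.2] turn [-0.0001 -0.0006  0.0015]
[254.68263929 191.40125643]
```

View pics/w14.png

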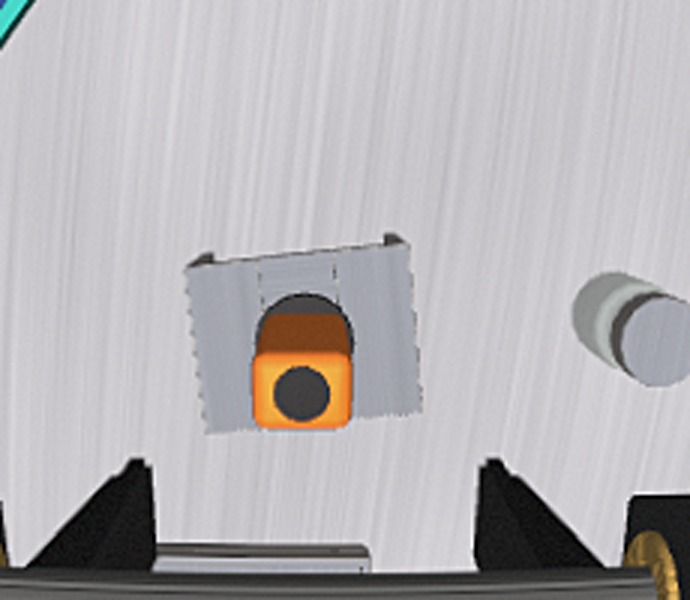

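```bash
python3 -c "
from h import *
d=np.load('w14.npz');C=(bot.get_calibration('wrist'),d['p'],d['W'])
f=lambda u,v,z:at(150+u/3,60+v/3,z,'wrist',C)
print('top',f(302,393,141), 'corners',[f(u,v,141).round(1)[:2] for u,v in [(254,353),(352,350),(350,430),(253,429)]])
st=[f(u,v,58)[:2] for u,v in [(186,270),(408,243),(423,410),(206,433)]];print('stand',np.round(st,1),np.mean(st,0),np.linalg.norm(st[0]-st[1]),np.linalg.norm(st[1]-st[2]))
v=st[1]-st[0];print(np.degrees(np.arctan2(v[1],v[0])))
c=[f(u,v,138) for u,v in [(254,353),(352,350)]];v=c[1]-c[0];print(np.degrees(np.arctan2(v[1],v[0])))
plan([494,31,200],97)"
```

```text
top [491.51105759  30.94288657 141.        ] corners [array([475.3,  41.9]), array([505.3,  46.4]), array([508. ,  20.7]), array([477.4,  17.4])]
stand [[441.1  54. ]
 [527.7  75. ]
 [543.5   7.6]
 [455.3 -12.9]] [491.87748223  30.91953199] 89.10310599492051 69.26946640478064
13.657980317677218
8.541476940781894
t 41.8 tcp [495.   31.6 240.7] jaw 6.7 w 66.5 F [ 0.5  0.1 -0.2] j [-0.04 -0.24  1.96 -0.01  1.43 -0.15]
shift [ 0.001  0.509 -0.014] mm [ 0.1 40.7 -1.1] turn [-0.0013  0.2492  0.0012]
```

Request:
{"api": "step_arm", "payload": {"plan": [[[0, 0, -0.04], [0, -0.028, 0]], [[0, 0, 0], [0, -0.028, 0]], [[0, 0, 0], [0, -0.028, 0]], [[0, 0, 0], [0, -0.028, 0]], [[0, 0, 0], [0, -0.028, 0]], [[0, 0, 0], [0, -0.028, 0]], [[0, 0, 0], [0, -0.028, 0]], [[0, 0, 0], [0, -0.028, 0]]]}}

```text
t: 42.8
tcp_pos: [490.3, 18.4, 237.6]
eef_rot: [0.713, -0.007, 0.003, -0.701]
wrist_force: [-0.6, -0.0, -0.4]
gripper_width: 66.8
```

Request:
{"api": "step_arm", "payload": {"plan": [[[0, 0, 0], [0, -0.027, 0]], [[0, 0, 0], [0, 0, 0]]]}}

```text
t: 43.05
tcp_pos: [489.9, 15.1, 236.9]
eef_rot: [0.711, 0.051, -0.058, -0.699]
wrist_force: [-0.2, -0.1, 0.2]
gripper_width: 66.3
```

```bash
python3 -c "
from h import *
plan([491.7,30.9,80],97.4)"
```

```text
t 43.05 tcp [489.9  15.1 236.9] jaw 98.9 w 66.3 F [-0.2 -0.1  0.2] j [-0.07 -0.25  1.97 -0.02  1.43 -1.79]
shift [0.073 1.958 0.223] mm [  5.8 156.6  17.9] turn [ 0.0026  0.0041 -0.0016]
```

Request:
{"api": "step_arm", "payload": {"plan": [[[0.02, 0, 0.19], [0.0026, 0.0041, -0.0016]], [[0, 0.3, 0], [0, 0, 0]], [[0, 0.2, 0], [0, 0, 0]], [[0, 0, 0], [0, 0, 0]]]}}

```text
t: 43.55
tcp_pos: [489.2, 27.1, 195.4]
eef_rot: [0.706, 0.04, -0.04, -0.706]
wrist_force: [0.3, -0.3, 0.8]
gripper_width: 66.3
```

```bash
python3 -c "
from h import *
plan([491.7,30.9,80],97.4)"
```

```text
t 43.55 tcp [489.2  27.1 195.4] jaw 96.5 w 66.3 F [ 0.3 -0.3  0.8] j [-0.05 -0.23  2.02 -0.    1.35 -1.74]
shift [0.037 1.443 0.045] mm [  2.9 115.4   3.6] turn [ 0.0001 -0.0026 -0.0001]
```

Request:
{"api": "step_arm", "payload": {"plan": [[[0.037, 0, 0.045], [0, -0.0026, 0]], [[0, 0.3, 0], [0, 0, 0]], [[0, 0.3, 0], [0, 0, 0]], [[0, 0.3, 0], [0, 0, 0]], [[0, 0.3, 0], [0, 0, 0]], [[0, 0.2, 0], [0, 0, 0]], [[0, 0, 0], [0, 0, 0]]]}}

```text
t: 44.42
tcp_pos: [498.3, 31.3, 87.3]
eef_rot: [0.706, 0.05, -0.042, -0.705]
wrist_force: [0.3, -0.3, 0.7]
gripper_width: 66.5
```

```bash
python3 -c "
from h import *
plan([491.7,30.9,80],97.4)"
```

```text
t 44.42 tcp [498.3  31.3  87.3] jaw 97.4 w 66.5 F [ 0.3 -0.3  0.7] j [-0.04 -0.1   2.1  -0.    1.13 -1.74]
shift [-0.083  0.09   0.006] mm [-6.6  7.2  0.5] turn [0.0004 0.0001 0.0018]
```

Request:
{"api": "step_arm", "payload": {"plan": [[[-0.083, 0.05, 0.006], [0, 0, 0.0018]], [[0, 0, 0], [0, 0, 0]]]}}

```text
t: 44.68
tcp_pos: [492.7, 30.9, 85.0]
eef_rot: [0.707, 0.047, -0.045, -0.705]
wrist_force: [0.3, -0.3, -0.2]
gripper_width: 66.9
```

```bash
python3 -c "
from h import *
plan([491.7,30.9,80],97.4)"
```

```text
t 44.67 tcp [492.7  30.9  85. ] jaw 97.4 w 66.9 F [ 0.3 -0.3 -0.2] j [-0.04 -0.11  2.11 -0.    1.13 -1.74]
shift [-0.012  0.062  0.002] mm [-1.   5.   0.2] turn [0.0005 0.0001 0.0004]
```

Request:
{"api": "step_arm", "payload": {"plan": [[[-0.012, 0.05, 0.002], [0.0005, 0, 0]], [[0, 0, 0], [0, 0, 0]]]}}

```text
t: 44.92
tcp_pos: [492.4, 30.8, 82.0]
eef_rot: [-0.706, -0.047, 0.044, 0.706]
wrist_force: [-0.3, 0.4, -0.4]
gripper_width: 66.5
```

Request:
{"api": "step_arm", "payload": {"plan": [[[0, 0, 0], [0, 0, 0]], [[0, 0, 0], [0, 0, 0]], [[0, 0, 0], [0, 0, 0]], [[0, 0, 0], [0, 0, 0]], [[0, 0, 0], [0, 0, 0]], [[0, 0, 0], [0, 0, 0]]], "gripper": -1}}

```text
t: 45.68
tcp_pos: [492.7, 30.9, 82.4]
eef_rot: [-0.706, -0.048, 0.044, 0.706]
wrist_force: [0.4, 0.4, 0.1]
gripper_width: 25.6
```

```bash
python3 -c "
from h import *
plan([491.7,30.9,80],97.4)"
```

```text
t 45.67 tcp [492.7  30.9  82.4] jaw 97.4 w 25.6 F [0.4 0.4 0.1] j [-0.05 -0.11  2.12  0.    1.13 -1.75]
shift [-0.013  0.03   0.002] mm [-1.   2.4  0.2] turn [0.     0.0001 0.0009]
```

Request:
{"api": "step_arm", "payload": {"plan": [[[0, -0.2, 0], [0, 0, 0]], [[0, -0.4, 0], [0, 0, 0]], [[0, -0.4, 0], [0, 0, 0]], [[0, -0.4, 0], [0, 0, 0]], [[0, -0.4, 0], [0, 0, 0]], [[0, -0.4, 0], [0, 0, 0]], [[0, -0.2, 0], [0, 0, 0]]]}}

```text
t: 46.55
tcp_pos: [490.0, 30.7, 283.4]
eef_rot: [-0.706, -0.047, 0.044, 0.706]
wrist_force: [-0.1, 0.0, -0.6]
gripper_width: 26.0
```

```bash
python3 -c "
from h import *
plan([486.1,-220.5,275],88.8)"
```

```text
t 46.55 tcp [490.   30.7 283.4] jaw 97.4 w 26.0 F [-0.1  0.  -0.6] j [-0.05 -0.27  1.91  0.    1.5  -1.75]
shift [-0.454  0.104 -3.108] mm [ -36.3    8.3 -248.6] turn [-0.      0.024   0.0006]
```

Request:
{"api": "step_arm", "payload": {"plan": [[[-0.07, 0, -0.48], [0, 0, 0]], [[-0.07, 0, -0.48], [0, 0, 0]], [[-0.07, 0, -0.48], [0, 0, 0]], [[-0.07, 0, -0.48], [0, 0, 0]], [[-0.07, 0, -0.48], [0, 0, 0]], [[-0.07, 0, -0.48], [0, 0, 0]], [[0, 0, 0], [0, 0.024, 0]], [[0, 0, 0], [0, 0, 0]]]}}

```text
t: 47.55
tcp_pos: [484.8, -208.4, 283.4]
eef_rot: [-0.706, 0.007, -0.009, 0.708]
wrist_force: [-0.1, 0.7, -1.2]
gripper_width: 25.9
```

```bash
python3 -c "
from h import *
plan([486.1,-220.5,255],88.8)"
```

```text
t 47.55 tcp [ 484.8 -208.4  283.4] jaw 88.7 w 25.9 F [-0.1  0.7 -1.2] j [-0.51 -0.18  1.84  0.    1.49 -2.06]
shift [ 0.018  0.354 -0.152] mm [  1.5  28.3 -12.1] turn [-0.0005 -0.0002  0.0003]
```

Request:
{"api": "step_arm", "payload": {"plan": [[[0.018, 0.15, -0.152], [0, 0, 0]], [[0, 0.17, 0], [0, 0, 0]], [[0, 0, 0], [0, 0, 0]]]}}

```text
t: 47.92
tcp_pos: [485.6, -220.3, 254.6]
eef_rot: [-0.706, 0.006, -0.006, 0.708]
wrist_force: [0.6, 0.2, -1.4]
gripper_width: 25.9
```

```bash
python3 -c "
from h import *
plan([486.5,-220.5,242],88.8)
a,C=snap('side','s15')
print(proj([486.2,-220.4,172],'side',C))
a,C=snap('wrist','w15')
W=a[100:260,170:340];print(proj([486.2,-220.4,172],'wrist',C))
S=cv2.imread('pics/s15.png')[130:220,220:320]
cv2.imwrite('pics/c15.png',np.hstack([cv2.resize(W,(400,376),interpolation=3),cv2.resize(S,(400,376),interpolation=3)]))"
```

```text
t 47.92 tcp [ 485.6 -220.3  254.6] jaw 89.0 w 25.9 F [ 0.6  0.2 -1.4] j [-0.53 -0.16  1.86  0.    1.44 -2.08]
shift [ 0.011  0.158 -0.004] mm [ 0.9 12.6 -0.3] turn [-0.0006  0.0006 -0.    ]
[266.58248772 143.91634844]
[254.57356419 195.20231208]
```

View pics/c15.png

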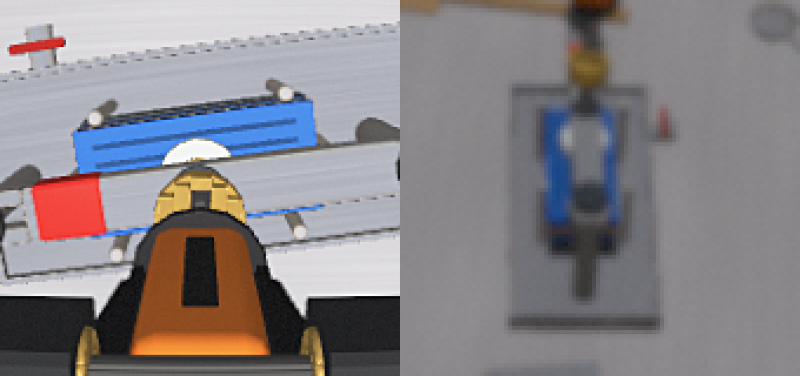

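Request:
{"api": "step_arm", "payload": {"plan": [[[0.008, 0.06, -0.002], [0, 0, 0]], [[0, 0.06, 0], [0, 0, 0]], [[0, 0, 0], [0, 0, 0]]]}}

```text
t: 48.4
tcp_pos: [487.4, -220.5, 247.1]
eef_rot: [-0.706, 0.004, -0.007, 0.708]
wrist_force: [0.1, -0.0, -1.2]
gripper_width: 26.1
```

```bash
python3 -c "
from h import *
plan([486.3,-220.5,241],88.8)"
```

```text
t 48.4 tcp [ 487.4 -220.5  247.1] jaw 89.1 w 26.1 F [ 0.1 -0.  -1.2] j [-0.53 -0.15  1.87  0.    1.42 -2.08]
shift [-0.015  0.076 -0.001] mm [-1.2  6.1 -0.1] turn [-0.0003  0.0008  0.0006]
```

Request:
{"api": "step_arm", "payload": {"plan": [[[-0.01, 0.04, 0], [0, 0, 0]], [[0, 0.03, 0], [0, 0, 0]], [[0, 0, 0], [0, 0, 0]]]}}

```text
t: 48.78
tcp_pos: [486.7, -220.5, 241.4]
eef_rot: [-0.707, 0.004, -0.007, 0.708]
wrist_force: [0.5, 0.4, -1.0]
gripper_width: 26.2
```

```bash
python3 -c "
from h import *
plan([486.3,-220.5,241],88.8)"
```

```text
t 48.77 tcp [ 486.7 -220.5  241.4] jaw 89.1 w 26.2 F [ 0.5  0.4 -1. ] j [-0.53 -0.15  1.88  0.    1.41 -2.08]
shift [-0.005  0.005 -0.001] mm [-0.4  0.4 -0. ] turn [-0.0002  0.0008  0.0007]
```

Request:
{"api": "step_arm", "payload": {"plan": [[[0, 0, 0], [0, 0.02, 0]], [[0, 0.004, 0], [0, 0.02, 0]], [[0, 0.005, 0], [0, 0.02, 0]], [[0, 0.005, 0], [0, 0.02, 0]]]}}

```text
t: 49.28
tcp_pos: [486.6, -221.1, 240.8]
eef_rot: [-0.682, 0.185, -0.188, 0.682]
wrist_force: [0.2, -0.0, -2.3]
gripper_width: 25.9
```

```bash
cat >> h.py <<'E'
def drv(th=None):
    """centre on the screw, keep yaw; print moment too"""
    s=bot.observe(); print("M",s["moment"].round(2)); plan([486.2,-220.5,s["tcp_pos"][2]])
E
python3 -c "
from h import *
drv()"
```

```text
M [ 0.05 -0.08  0.09]
t 49.27 tcp [ 486.6 -221.1  240.8] jaw 59.4 w 25.9 F [ 0.2 -0.  -2.3] j [-0.53 -0.15  1.88  0.    1.41 -1.56]
shift [-0.008 -0.     0.004] mm [-0.7 -0.   0.3] turn [-0.0003 -0.      0.0006]
```

Request:
{"api": "step_arm", "payload": {"plan": [[[-0.004, 0.006, 0.002], [0, 0.025, 0]], [[0, 0.006, 0], [0, 0.025, 0]], [[0, 0.006, 0], [0, 0.025, 0]], [[0, 0.006, 0], [0, 0.025, 0]], [[0, 0.006, 0], [0, 0.025, 0]], [[0, 0.006, 0], [0, 0.025, 0]], [[0, 0.006, 0], [0, 0.025, 0]]]}}

```text
t: 50.15
tcp_pos: [485.3, -221.6, 237.9]
eef_rot: [0.475, -0.523, 0.525, -0.475]
wrist_force: [-0.3, 1.4, -0.7]
gripper_width: 26.0
```

```bash
python3 -c "
from h import *
drv()"
```

```text
M [0.05 0.07 0.04]
t 50.15 tcp [ 485.3 -221.6  237.9] jaw -5.7 w 26.0 F [-0.3  1.4 -0.7] j [-0.53 -0.15  1.88 -0.    1.41 -0.43]
shift [-0.015 -0.     0.01 ] mm [-1.2 -0.   0.8] turn [-0.0002 -0.      0.0003]
```

Request:
{"api": "step_arm", "payload": {"plan": [[[-0.012, 0.006, 0.008], [0, 0.025, 0]], [[0, 0.006, 0], [0, 0.025, 0]], [[0, 0.006, 0], [0, 0.025, 0]], [[0, 0.006, 0], [0, 0.025, 0]], [[0, 0.006, 0], [0, 0.025, 0]], [[0, 0.006, 0], [0, 0.025, 0]], [[0, 0.006, 0], [0, 0.025, 0]], [[0, 0.006, 0], [0, 0.025, 0]]]}}

```text
t: 51.15
tcp_pos: [484.5, -220.3, 234.6]
eef_rot: [0.063, -0.704, 0.705, -0.06]
wrist_force: [0.0, 0.8, -0.6]
gripper_width: 25.9
```

```bash
python3 -c "
from h import *
drv()"
```

```text
M [0.11 0.02 0.07]
t 51.15 tcp [ 484.5 -220.3  234.6] jaw -80.0 w 25.9 F [ 0.   0.8 -0.6] j [-0.53 -0.15  1.89 -0.    1.41  0.87]
shift [-0.02  -0.     0.006] mm [-1.6 -0.   0.5] turn [-0.     -0.      0.0006]
```

Request:
{"api": "step_arm", "payload": {"plan": [[[-0.015, 0.005, 0.005], [0, 0.025, 0]], [[0, 0.005, 0], [0, 0.025, 0]], [[0, 0.005, 0], [0, 0.025, 0]], [[0, 0.005, 0], [0, 0.025, 0]], [[0, 0.005, 0], [0, 0.025, 0]], [[0, 0.005, 0], [0, 0.025, 0]], [[0, 0.005, 0], [0, 0.025, 0]], [[0, 0.005, 0], [0, 0.025, 0]]]}}

```text
t: 52.15
tcp_pos: [485.6, -219.2, 231.4]
eef_rot: [-0.375, -0.598, 0.599, 0.378]
wrist_force: [1.2, -0.4, -2.0]
gripper_width: 25.7
```

```bash
python3 -c "
from h import *
drv()"
```

```text
M [ 0.16 -0.16  0.08]
t 52.15 tcp [ 485.6 -219.2  231.4] jaw -154.3 w 25.7 F [ 1.2 -0.4 -2. ] j [-0.52 -0.14  1.89 -0.    1.4   2.17]
shift [-0.018 -0.    -0.   ] mm [-1.4 -0.  -0. ] turn [-0.0005 -0.      0.0006]
```

Request:
{"api": "step_arm", "payload": {"plan": [[[-0.015, 0.005, 0], [0, 0.025, 0]], [[0, 0.005, 0], [0, 0.025, 0]], [[0, 0.005, 0], [0, 0.025, 0]], [[0, 0, 0], [0, 0, 0]]]}}

```text
t: 52.65
tcp_pos: [486.2, -219.3, 230.1]
eef_rot: [-0.507, -0.491, 0.491, 0.511]
wrist_force: [-0.3, -0.7, -1.7]
gripper_width: 25.9
```

```bash
python3 -c "
from h import *
drv()"
```

```text
M [ 0.09 -0.06  0.04]
t 52.65 tcp [ 486.2 -219.3  230.1] jaw 177.9 w 25.9 F [-0.3 -0.7 -1.7] j [-0.53 -0.14  1.89  0.    1.4   2.65]
shift [-0.015 -0.    -0.   ] mm [-1.2 -0.  -0. ] turn [-0.0007 -0.      0.0007]
```

Request:
{"api": "step_arm", "payload": {"plan": [[[-0.01, 0, 0], [0, -0.028, 0]], [[0, -0.1, 0], [0, 0, 0]], [[0, -0.2, 0], [0, 0, 0]], [[0, -0.1, 0], [0, 0, 0]], [[0, 0, 0], [0, -0.025, 0]], [[0, 0, 0], [0, -0.025, 0]], [[0, 0, 0], [0, -0.025, 0]], [[0, 0, 0], [0, -0.025, 0]]]}}

```text
t: 53.65
tcp_pos: [487.7, -221.1, 269.8]
eef_rot: [0.269, 0.655, -0.653, -0.268]
wrist_force: [-0.9, 0.6, -1.7]
gripper_width: 25.8
```

Request:
{"api": "step_arm", "payload": {"plan": [[[0, 0, 0], [0, -0.025, 0]], [[0, 0, 0], [0, -0.025, 0]], [[0, 0, 0], [0, -0.025, 0]], [[0, 0, 0], [0, -0.025, 0]], [[0, 0, 0], [0, -0.025, 0]], [[0, 0, 0], [0, -0.025, 0]], [[0, 0, 0], [0, -0.025, 0]], [[0, 0, 0], [0, -0.025, 0]]]}}

```text
t: 54.65
tcp_pos: [489.1, -222.0, 277.4]
eef_rot: [0.177, -0.682, 0.686, -0.182]
wrist_force: [-0.5, -0.4, -1.0]
gripper_width: 25.8
```

Request:
{"api": "step_arm", "payload": {"plan": [[[0, 0, 0], [0, -0.025, 0]], [[0, 0, 0], [0, -0.025, 0]], [[0, 0, 0], [0, -0.025, 0]], [[0, 0, 0], [0, -0.025, 0]], [[0, 0, 0], [0, -0.025, 0]], [[0, 0, 0], [0, -0.025, 0]], [[0, 0, 0], [0, 0, 0]]]}}

```text
t: 55.52
tcp_pos: [490.3, -222.7, 283.9]
eef_rot: [0.475, -0.516, 0.526, -0.48]
wrist_force: [-0.5, -0.1, -1.3]
gripper_width: 26.2
```

```bash
python3 -c "
from h import *
plan([486.2,-220.5,245],9)"
```

```text
t 55.52 tcp [ 490.3 -222.7  283.9] jaw -5.0 w 26.2 F [-0.5 -0.1 -1.3] j [-0.53 -0.17  1.82  0.    1.47 -0.44]
shift [-0.025  0.485 -0.061] mm [-2.  38.8 -4.9] turn [-0.0022 -0.0389  0.0011]
```

Request:
{"api": "step_arm", "payload": {"plan": [[[0, 0.05, 0], [-0.002, -0.02, 0.001]], [[0, 0.05, 0], [0, -0.019, 0]], [[-0.025, 0.1, -0.061], [0, 0, 0]], [[0, 0.12, 0], [0, 0, 0]], [[0, 0, 0], [0, 0, 0]]]}}

```text
t: 56.15
tcp_pos: [485.2, -221.5, 258.7]
eef_rot: [-0.535, 0.46, -0.462, 0.536]
wrist_force: [0.9, 0.3, -1.4]
gripper_width: 25.6
```

```bash
python3 -c "
from h import *
plan([486.2,-220.5,230.5],9.5)"
```

```text
t 56.15 tcp [ 485.2 -221.5  258.7] jaw 8.6 w 25.6 F [ 0.9  0.3 -1.4] j [-0.53 -0.16  1.86  0.    1.44 -0.68]
shift [-0.011  0.353  0.014] mm [-0.9 28.2  1.1] turn [-0.0005 -0.0026  0.0002]
```

Request:
{"api": "step_arm", "payload": {"plan": [[[-0.011, 0.1, 0.014], [0, -0.0026, 0]], [[0, 0.1, 0], [0, 0, 0]], [[0, 0.04, 0], [0, 0, 0]], [[0, 0, 0], [0, 0, 0]]]}}

```text
t: 56.65
tcp_pos: [486.3, -220.4, 238.1]
eef_rot: [-0.539, 0.456, -0.458, 0.54]
wrist_force: [0.0, 0.4, -1.0]
gripper_width: 26.0
```

```bash
python3 -c "
from h import *
plan([486.2,-220.5,230.5],9.5)"
```

```text
t 56.65 tcp [ 486.3 -220.4  238.1] jaw 9.5 w 26.0 F [ 0.   0.4 -1. ] j [-0.53 -0.15  1.88  0.    1.41 -0.69]
shift [ 0.001  0.094 -0.002] mm [ 0.1  7.6 -0.2] turn [-0.0004 -0.0001  0.0002]
```

Request:
{"api": "step_arm", "payload": {"plan": [[[0, 0.04, 0], [0, 0, 0]], [[0, 0.04, 0], [0, 0, 0]], [[0, 0.015, 0], [0, 0, 0]], [[0, 0, 0], [0, 0, 0]]]}}

```text
t: 57.15
tcp_pos: [486.6, -220.6, 230.5]
eef_rot: [-0.539, 0.456, -0.458, 0.54]
wrist_force: [-0.2, -0.7, -1.7]
gripper_width: 25.7
```

```bash
python3 -c "
from h import *
plan([486.2,-220.5,230.5],9.5)"
```

```text
t 57.15 tcp [ 486.6 -220.6  230.5] jaw 9.5 w 25.7 F [-0.2 -0.7 -1.7] j [-0.53 -0.15  1.89  0.    1.39 -0.69]
shift [-0.002  0.001 -0.005] mm [-0.1  0.  -0.4] turn [-0.0006 -0.0001  0.0003]
```

Request:
{"api": "step_arm", "payload": {"plan": [[[-0.002, 0.004, 0], [0, 0.025, 0]], [[-0.002, 0.004, 0], [0, 0.025, 0]], [[-0.002, 0.005, 0], [0, 0.025, 0]], [[-0.002, 0.005, 0], [0, 0.025, 0]], [[-0.002, 0.005, 0], [0, 0.025, 0]], [[-0.002, 0.005, 0], [0, 0.025, 0]], [[-0.002, 0.005, 0], [0, 0.025, 0]], [[-0.002, 0.005, 0], [0, 0.025, 0]]]}}

```text
t: 58.15
tcp_pos: [485.2, -219.8, 227.6]
eef_rot: [0.155, -0.69, 0.691, -0.153]
wrist_force: [0.4, 0.1, -0.9]
gripper_width: 26.2
```

```bash
python3 -c "
from h import *
drv()"
```

```text
M [-0.01  0.05  0.13]
t 58.15 tcp [ 485.2 -219.8  227.6] jaw -64.8 w 26.2 F [ 0.4  0.1 -0.9] j [-0.52 -0.15  1.9  -0.    1.39  0.61]
shift [-0.008 -0.     0.013] mm [-0.6 -0.   1. ] turn [-0.0002 -0.      0.0003]
```

Request:
{"api": "step_arm", "payload": {"plan": [[[-0.008, 0.004, 0.013], [0, 0.025, 0]], [[-0.002, 0.004, 0], [0, 0.025, 0]], [[-0.002, 0.005, 0], [0, 0.025, 0]], [[-0.002, 0.005, 0], [0, 0.025, 0]], [[-0.002, 0.005, 0], [0, 0.025, 0]], [[-0.002, 0.005, 0], [0, 0.025, 0]], [[-0.002, 0.005, 0], [0, 0.025, 0]], [[-0.002, 0.005, 0], [0, 0.025, 0]]]}}

```text
t: 59.15
tcp_pos: [486.2, -219.7, 224.3]
eef_rot: [-0.293, -0.642, 0.644, 0.296]
wrist_force: [0.2, 0.6, -2.1]
gripper_width: 25.8
```

Request:
{"api": "step_arm", "payload": {"plan": [[[-0.005, 0.005, 0], [0, 0.025, 0]], [[-0.002, 0.005, 0], [0, 0.025, 0]], [[-0.002, 0.005, 0], [0, 0.025, 0]], [[-0.002, 0.005, 0], [0, 0.025, 0]], [[0, 0, 0], [0, 0, 0]]]}}

```text
t: 59.78
tcp_pos: [486.6, -220.0, 222.6]
eef_rot: [-0.482, -0.515, 0.517, 0.485]
wrist_force: [-0.8, 0.2, -1.4]
gripper_width: 26.0
```

```bash
python3 -c "
from h import *
drv()"
```

```text
M [ 0.08 -0.    0.09]
t 59.77 tcp [ 486.6 -220.   222.6] jaw -176.2 w 26.0 F [-0.8  0.2 -1.4] j [-0.52 -0.14  1.9  -0.    1.39  2.55]
shift [-0.006  0.     0.005] mm [-0.5  0.   0.4] turn [-0.0008 -0.      0.0002]
```

Request:
{"api": "step_arm", "payload": {"plan": [[[-0.004, 0, 0], [0, -0.028, 0]], [[0, -0.1, 0], [0, 0, 0]], [[0, -0.15, 0], [0, 0, 0]], [[0, 0, 0], [0, -0.026, 0]], [[0, 0, 0], [0, -0.026, 0]], [[0, 0, 0], [0, -0.026, 0]], [[0, 0, 0], [0, -0.026, 0]], [[0, 0, 0], [0, -0.026, 0]]]}}

```text
t: 60.78
tcp_pos: [488.8, -221.5, 251.3]
eef_rot: [-0.171, -0.686, 0.687, 0.168]
wrist_force: [-0.7, 0.2, -1.7]
gripper_width: 26.2
```

Request:
{"api": "step_arm", "payload": {"plan": [[[0, 0, 0], [0, -0.026, 0]], [[0, 0, 0], [0, -0.026, 0]], [[0, 0, 0], [0, -0.026, 0]], [[0, 0, 0], [0, -0.026, 0]], [[0, 0, 0], [0, -0.026, 0]], [[0, 0, 0], [0, -0.026, 0]], [[0, 0, 0], [0, -0.026, 0]], [[0, 0, 0], [0, -0.026, 0]]]}}

```text
t: 61.78
tcp_pos: [491.5, -223.1, 262.4]
eef_rot: [0.291, -0.638, 0.648, -0.297]
wrist_force: [-1.1, -0.7, -0.9]
gripper_width: 25.9
```

Request:
{"api": "step_arm", "payload": {"plan": [[[0, 0, 0], [0, -0.026, 0]], [[0, 0, 0], [0, -0.026, 0]], [[0, 0, 0], [0, -0.026, 0]], [[0, 0, 0], [0, -0.026, 0]], [[0, 0, 0], [0, -0.026, 0]], [[0, 0, 0], [0, -0.026, 0]], [[0, 0, 0], [0, 0, 0]]]}}

```text
t: 62.65
tcp_pos: [493.6, -224.3, 271.8]
eef_rot: [-0.567, 0.413, -0.432, 0.568]
wrist_force: [0.2, -0.8, -1.6]
gripper_width: 25.7
```

```bash
python3 -c "
from h import *
plan([486.3,-220.5,235],16)"
```

```text
t 62.65 tcp [ 493.6 -224.3  271.8] jaw 16.7 w 25.7 F [ 0.2 -0.8 -1.6] j [-0.52 -0.16  1.84 -0.    1.44 -0.82]
shift [-0.081  0.457 -0.082] mm [-6.5 36.6 -6.5] turn [-0.0028  0.0019  0.0033]
```

Request:
{"api": "step_arm", "payload": {"plan": [[[-0.05, 0.05, -0.07], [-0.0028, 0.0019, 0.0033]], [[0, 0.1, 0], [0, 0, 0]], [[0, 0.1, 0], [0, 0, 0]], [[0, 0, 0], [0, 0, 0]]]}}

```text
t: 63.15
tcp_pos: [486.7, -222.0, 250.5]
eef_rot: [0.563, -0.428, 0.427, -0.563]
wrist_force: [0.7, 1.0, -0.8]
gripper_width: 25.8
```

```bash
python3 -c "
from h import *
plan([486.3,-220.5,222.5],16)"
```

```text
t 63.15 tcp [ 486.7 -222.   250.5] jaw 15.6 w 25.8 F [ 0.7  1.  -0.8] j [-0.53 -0.15  1.86 -0.    1.43 -0.8 ]
shift [-0.018  0.351  0.001] mm [-1.5 28.1  0.1] turn [ 0.0002 -0.0011 -0.0002]
```

Request:
{"api": "step_arm", "payload": {"plan": [[[-0.018, 0.1, 0], [0, -0.001, 0]], [[0, 0.1, 0], [0, 0, 0]], [[0, 0.03, 0], [0, 0, 0]], [[0, 0, 0], [0, 0, 0]]]}}

```text
t: 63.65
tcp_pos: [486.1, -220.3, 230.4]
eef_rot: [0.565, -0.427, 0.425, -0.564]
wrist_force: [0.2, -0.7, -1.2]
gripper_width: 26.3
```

```bash
python3 -c "
from h import *
plan([486.3,-220.5,222.5],16)"
```

```text
t 63.65 tcp [ 486.1 -220.3  230.4] jaw 16.0 w 26.3 F [ 0.2 -0.7 -1.2] j [-0.53 -0.14  1.89 -0.    1.4  -0.8 ]
shift [0.003 0.099 0.002] mm [0.3 7.9 0.2] turn [ 0.0003 -0.0001 -0.0003]
```

Request:
{"api": "step_arm", "payload": {"plan": [[[0, 0.04, 0], [0, 0, 0]], [[0, 0.04, 0], [0, 0, 0]], [[0, 0.02, 0], [0, 0, 0]], [[0, 0, 0], [0, 0, 0]]]}}

```text
t: 64.15
tcp_pos: [486.3, -220.5, 222.5]
eef_rot: [0.565, -0.426, 0.425, -0.565]
wrist_force: [-0.5, -0.2, -1.3]
gripper_width: 25.9
```

Request:
{"api": "step_arm", "payload": {"plan": [[[-0.002, 0.003, 0], [0, 0.025, 0]], [[-0.002, 0.004, 0], [0, 0.025, 0]], [[-0.002, 0.005, 0], [0, 0.025, 0]], [[-0.002, 0.005, 0], [0, 0.025, 0]]]}}

```text
t: 64.65
tcp_pos: [485.4, -220.2, 221.3]
eef_rot: [-0.401, 0.584, -0.582, 0.399]
wrist_force: [-0.3, -0.2, -2.2]
gripper_width: 26.0
```

```bash
python3 -c "
from h import *
drv()"
```

```text
M [-0.04 -0.12  0.09]
t 64.65 tcp [ 485.4 -220.2  221.3] jaw -21.1 w 26.0 F [-0.3 -0.2 -2.2] j [-0.53 -0.14  1.9  -0.    1.38 -0.16]
shift [-0.    -0.     0.011] mm [-0.  -0.   0.9] turn [0.0006 0.     0.0002]
```

Request:
{"api": "step_arm", "payload": {"plan": [[[-0.002, 0.005, 0.008], [0, 0.025, 0]], [[-0.002, 0.005, 0], [0, 0.025, 0]], [[-0.002, 0.005, 0], [0, 0.025, 0]], [[-0.002, 0.005, 0], [0, 0.025, 0]], [[-0.002, 0.005, 0], [0, 0.025, 0]], [[-0.002, 0.005, 0], [0, 0.025, 0]], [[-0.002, 0.005, 0], [0, 0.025, 0]]]}}

```text
t: 65.53
tcp_pos: [486.0, -219.7, 218.4]
eef_rot: [-0.026, 0.707, -0.707, 0.021]
wrist_force: [-0.4, 0.2, -2.1]
gripper_width: 26.1
```

```bash
python3 -c "
from h import *
drv()"
```

```text
M [-0.01  0.04  0.08]
t 65.53 tcp [ 486.  -219.7  218.4] jaw -86.2 w 26.1 F [-0.4  0.2 -2.1] j [-0.52 -0.13  1.9  -0.    1.38  0.98]
shift [-0.002 -0.     0.011] mm [-0.2 -0.   0.8] turn [0.    0.    0.001]
```

Request:
{"api": "step_arm", "payload": {"plan": [[[-0.002, 0.005, 0.01], [0, 0.025, 0]], [[-0.002, 0.005, 0], [0, 0.025, 0]], [[-0.002, 0.005, 0], [0, 0.025, 0]], [[-0.002, 0.005, 0], [0, 0.025, 0]], [[-0.002, 0.005, 0], [0, 0.025, 0]], [[-0.002, 0.005, 0], [0, 0.025, 0]], [[-0.002, 0.005, 0], [0, 0.025, 0]]]}}

```text
t: 66.4
tcp_pos: [486.7, -220.0, 215.6]
eef_rot: [-0.357, -0.608, 0.609, 0.363]
wrist_force: [-0.7, 0.3, -2.2]
gripper_width: 25.6
```

Request:
{"api": "step_arm", "payload": {"plan": [[[-0.002, 0.005, 0], [0, 0.025, 0]], [[-0.002, 0.005, 0], [0, 0.025, 0]], [[-0.002, 0.005, 0], [0, 0.025, 0]], [[0, 0, 0], [0, 0, 0]]]}}

```text
t: 66.9
tcp_pos: [486.8, -220.3, 214.3]
eef_rot: [-0.493, -0.503, 0.506, 0.498]
wrist_force: [0.3, 0.0, -1.6]
gripper_width: 25.8
```

```bash
python3 -c "
from h import *
drv()"
```

```text
M [ 0.1  -0.03  0.1 ]
t 66.9 tcp [ 486.8 -220.3  214.3] jaw -179.0 w 25.8 F [ 0.3  0.  -1.6] j [-0.52 -0.13  1.9  -0.    1.38  2.6 ]
shift [-0.002  0.     0.008] mm [-0.2  0.   0.6] turn [-0.0013 -0.      0.0003]
```

Request:
{"api": "step_arm", "payload": {"plan": [[[0, 0, 0], [0, -0.028, 0]], [[0, -0.1, 0], [0, 0, 0]], [[0, -0.3, 0], [0, 0, 0]], [[0, -0.3, 0], [0, 0, 0]], [[0, -0.25, 0], [0, 0, 0]], [[0, 0, 0], [0, 0, 0]]]}}

```text
t: 67.65
tcp_pos: [487.8, -220.7, 295.2]
eef_rot: [-0.446, -0.546, 0.548, 0.45]
wrist_force: [0.3, -0.3, -2.3]
gripper_width: 25.7
```

```bash
python3 -c "
from h import *
plan([491.5,31.9,270],-170)"
```

```text
t 67.65 tcp [ 487.8 -220.7  295.2] jaw -168.7 w 25.7 F [ 0.3 -0.3 -2.3] j [-0.52 -0.17  1.8  -0.    1.51  2.42]
shift [ 3.087  0.318 -0.666] mm [246.9  25.4 -53.3] turn [-0.0009  0.0036  0.0003]
```

Request:
{"api": "step_arm", "payload": {"plan": [[[0, 0, 0], [0, -0.026, 0]], [[0, 0, 0], [0, -0.026, 0]], [[0, 0, 0], [0, -0.026, 0]], [[0, 0, 0], [0, -0.026, 0]], [[0, 0, 0], [0, -0.026, 0]], [[0, 0, 0], [0, -0.026, 0]], [[0, 0, 0], [0, -0.026, 0]], [[0, 0, 0], [0, 0, 0]]]}}

```text
t: 68.65
tcp_pos: [485.0, -219.2, 286.7]
eef_rot: [0.063, 0.706, -0.702, -0.076]
wrist_force: [0.7, -1.0, -1.3]
gripper_width: 25.8
```

```bash
python3 -c "
from h import *
plan([491,31.4,270],-100)"
```

```text
t 68.65 tcp [ 485.  -219.2  286.7] jaw -101.3 w 25.8 F [ 0.7 -1.  -1.3] j [-0.52 -0.16  1.81 -0.    1.51  1.24]
shift [ 0.537  0.23  -3.085] mm [  43.    18.4 -246.8] turn [ 0.0006 -0.0037  0.0029]
```

Request:
{"api": "step_arm", "payload": {"plan": [[[0.09, 0, -0.51], [0, -0.003, 0.003]], [[0.09, 0, -0.51], [0, 0, 0]], [[0.09, 0, -0.51], [0, 0, 0]], [[0.09, 0, -0.51], [0, 0, 0]], [[0.09, 0, -0.51], [0, 0, 0]], [[0.09, 0, -0.51], [0, 0, 0]], [[0, 0, 0], [0, 0, 0]]]}}

```text
t: 69.53
tcp_pos: [487.4, 36.3, 283.4]
eef_rot: [0.071, 0.705, -0.702, -0.074]
wrist_force: [0.2, -0.6, -1.2]
gripper_width: 26.1
```

```bash
python3 -c "
from h import *
plan([490.8,31.2,150])"
```

```text
t 69.53 tcp [487.4  36.3 283.4] jaw -101.7 w 26.1 F [ 0.2 -0.6 -1.2] j [-0.04 -0.27  1.91  0.01  1.51  1.74]
shift [-0.062  1.667  0.061] mm [ -4.9 133.4   4.9] turn [0.0007 0.     0.0007]
```

Lower to tip just above the stand's top (TCP ≈ 145).

Request:
{"api": "step_arm", "payload": {"plan": [[[-0.05, 0, 0.06], [0.0007, 0, 0.0007]], [[0, 0.4, 0], [0, 0, 0]], [[0, 0.4, 0], [0, 0, 0]], [[0, 0.4, 0], [0, 0, 0]], [[0, 0.35, 0], [0, 0, 0]], [[0, 0, 0], [0, 0, 0]]]}}

```text
t: 70.28
tcp_pos: [491.6, 22.4, 155.7]
eef_rot: [-0.078, -0.701, 0.704, 0.077]
wrist_force: [1.2, -1.1, -0.9]
gripper_width: 25.8
```

```bash
python3 -c "
from h import *
plan([490.8,31.2,145])"
```

```text
t 70.28 tcp [491.6  22.4 155.7] jaw -102.6 w 25.8 F [ 1.2 -1.1 -0.9] j [-0.06 -0.19  2.06 -0.    1.27  1.73]
shift [ 0.034  0.133 -0.106] mm [ 2.7 10.7 -8.5] turn [-0.0006  0.     -0.0003]
```

Request:
{"api": "step_arm", "payload": {"plan": [[[0.03, 0.03, -0.106], [-0.0006, 0, 0]], [[0, 0, 0], [0, 0, 0]]]}}

```text
t: 70.53
tcp_pos: [492.7, 30.4, 155.6]
eef_rot: [0.081, 0.703, -0.703, -0.077]
wrist_force: [0.0, -0.3, -1.1]
gripper_width: 26.1
```

```bash
python3 -c "
from h import *
plan([490.8,31.2,84])"
```

```text
t 70.53 tcp [492.7  30.4 155.6] jaw -102.8 w 26.1 F [ 0.  -0.3 -1.1] j [-0.05 -0.19  2.06 -0.    1.27  1.75]
shift [ 0.03   0.895 -0.004] mm [ 2.4 71.6 -0.3] turn [ 0.0001 -0.     -0.0009]
```

Request:
{"api": "step_arm", "payload": {"plan": [[[0.025, 0.1, 0], [0, 0, -0.0009]], [[0, 0.15, 0], [0, 0, 0]], [[0, 0.15, 0], [0, 0, 0]], [[0, 0.15, 0], [0, 0, 0]], [[0, 0.15, 0], [0, 0, 0]], [[0, 0, 0], [0, 0, 0]]]}}

```text
t: 71.28
tcp_pos: [491.2, 31.0, 96.8]
eef_rot: [0.079, 0.703, -0.702, -0.078]
wrist_force: [0.4, 0.3, -1.4]
gripper_width: 25.9
```

```bash
python3 -c "
from h import *
plan([490.8,31.2,83])"
```

```text
t 71.28 tcp [491.2  31.   96.8] jaw -102.8 w 25.9 F [ 0.4  0.3 -1.4] j [-0.05 -0.13  2.11  0.    1.16  1.75]
shift [ 0.006  0.172 -0.001] mm [ 0.5 13.8 -0.1] turn [ 0.0001 -0.     -0.0002]
```

Request:
{"api": "step_arm", "payload": {"plan": [[[0.005, 0.08, 0], [0, 0, 0]], [[0, 0.08, 0], [0, 0, 0]], [[0, 0.015, 0], [0, 0, 0]], [[0, 0, 0], [0, 0, 0]]]}}

```text
t: 71.78
tcp_pos: [491.6, 31.1, 82.6]
eef_rot: [0.08, 0.703, -0.702, -0.078]
wrist_force: [-0.3, -1.0, -1.1]
gripper_width: 25.8
```

```bash
python3 -c "
from h import *
plan([490.8,31.2,83])"
```

```text
t 71.78 tcp [491.6  31.1  82.6] jaw -102.8 w 25.8 F [-0.3 -1.  -1.1] j [-0.05 -0.11  2.12  0.    1.13  1.75]
shift [ 0.01  -0.005  0.001] mm [ 0.8 -0.4  0.1] turn [ 0.0002 -0.     -0.0004]
```

Request:
{"api": "step_arm", "payload": {"plan": [[[0, 0.006, 0], [0, 0, 0]]]}}

```text
t: 71.9
tcp_pos: [491.8, 31.1, 82.5]
eef_rot: [0.08, 0.703, -0.702, -0.078]
wrist_force: [-1.2, -1.0, 1.1]
gripper_width: 26.2
```

Request:
{"api": "step_arm", "payload": {"plan": [[[0, 0, 0], [0, 0, 0]], [[0, 0, 0], [0, 0, 0]], [[0, 0, 0], [0, 0, 0]], [[0, 0, 0], [0, 0, 0]]], "gripper": 0.5}}

```text
t: 72.4
tcp_pos: [493.0, 31.0, 83.9]
eef_rot: [0.081, 0.703, -0.702, -0.077]
wrist_force: [0.7, 0.4, 0.2]
gripper_width: 60.6
```

Request:
{"api": "step_arm", "payload": {"plan": [[[0, -0.2, 0], [0, 0, 0]], [[0, -0.4, 0], [0, 0, 0]], [[0, -0.4, 0], [0, 0, 0]], [[0, -0.4, 0], [0, 0, 0]], [[0, -0.4, 0], [0, 0, 0]], [[0, -0.3, 0], [0, 0, 0]], [[0, 0, 0], [0, 0, 0]]]}}

```text
t: 73.28
tcp_pos: [492.4, 31.0, 264.6]
eef_rot: [0.083, 0.703, -0.702, -0.074]
wrist_force: [-0.8, -1.1, 0.3]
gripper_width: 71.1
```

```bash
python3 -c "
from h import *
plan([480,-180,280])
a,C=snap('wrist','w20');b,D=snap('top','t20')
np.savez('w20.npz',p=C[1],W=C[2])
cv2.imwrite('pics/c20.png',np.hstack([cv2.resize(a[40:300,130:400],(400,385),interpolation=3),cv2.resize(b[150:250,220:390],(400,235),interpolation=3).__class__((385,400,3),np.uint8)*0+cv2.copyMakeBorder(cv2.resize(b[150:250,220:390],(400,235),interpolation=3),0,150,0,0,0)]))"
```

```text
t 73.28 tcp [492.4  31.  264.6] jaw -102.8 w 71.1 F [-0.8 -1.1  0.3] j [-0.05 -0.27  1.94  0.    1.46  1.75]
shift [-0.435 -0.195  2.606] mm [-34.8 -15.6 208.4] turn [ 0.0005 -0.     -0.002 ]
```

View pics/c20.png

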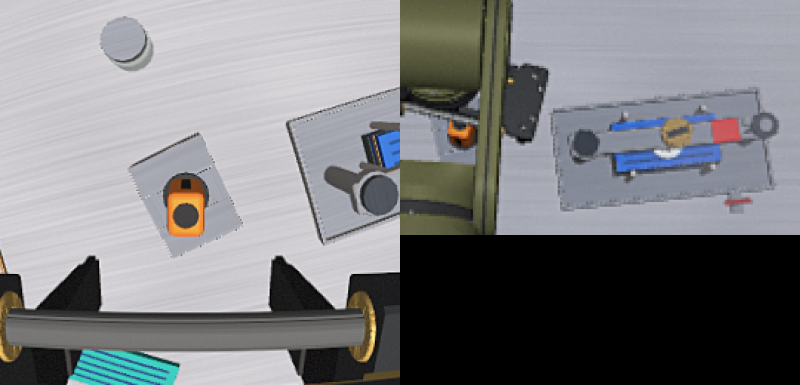

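```bash
python3 -c "
from h import *
b=cv2.imread('pics/t20.png');C=cam('top')
print(*rects(b,56,'blue','top',C,60),*rects(b,6,'cream','top',C),sep='\n')
d=np.load('w20.npz');W=(bot.get_calibration('wrist'),d['p'],d['W'])
print('driver top',at(130+186*270/400,40+216*260/385,141,'wrist',W))
print(bot.sign_off())"
```

```text
(227.2, 348.5, 17, 100, 176.9, array([133., 299.]))
(466.0, -221.5, 24, 129, 5.1, array([333., 217.]))
(51.6, -48.1, 97, 100, 179.9, array([276., 361.]))
(452.1, 276.0, 62, 131, 88.5, array([166., 223.]))
(598.3, -475.3, 55, 274, 86.9, array([413., 175.]))
driver top [492.74007179  30.20852836 141.        ]
the job is handed in; nothing more can be done
None
```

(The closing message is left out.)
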